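# Hang the cleaned eye-cover paddles on the balance rack

### The job

Hang the three cleaned eye-cover paddles from the holder onto the pivoting bar by their hooks, alternately left and right: first a small one, then the large one on the other side at its middle band, then the second small one on the first one's side, so that the two small ones end at the inner and outer bands of one side, either way round. The bar must never tip far, meaning clearly further than one small paddle alone tips it (about 12 degrees at most). Leave all three hanging still with the bar level, and do not disturb the bottle, the spectacle case or the lens case.

Things in the scene. Friction and masses are not known exactly. Their poses are not given: they have to be found in the camera images.
- small_a: a small eye-cover paddle, black plastic, 60 g, upright in a holder slot. Round blade 44 mm across, 6 mm thick in x; stem; hook open to +x; on top a grip tab 12 mm thick in x, 16 mm wide in y. Origin: centre of the blade's foot; z up the stem. The tab spans 160 to 198 mm above the origin, on the axis; grip at about 183 mm, closing along x.
- small_a_hook (a point): hook point, 150 mm above the paddle's origin: the bar's centre when hung. Inverted V hook, 14 mm wide in y: long leg at x = -13 mm, straight to 58 mm below; short leg at x = +13 mm, ends 17 mm below; 21 mm free between. To hang: point 25 to 45 mm above the bar, stem on the bar's -x side, go +x over the bar, lower.
- small_b: the other, identical small eye-cover paddle, black plastic, 60 g, upright in a holder slot. Round blade 44 mm across, 6 mm thick in x; stem; hook open to +x; on top a grip tab 12 mm thick in x, 16 mm wide in y. Origin: centre of the blade's foot; z up the stem. The tab spans 160 to 198 mm above the origin, on the axis; grip at about 183 mm, closing along x.
- small_b_hook (a point): hook point, 150 mm above the paddle's origin: the bar's centre when hung. Inverted V hook, 14 mm wide in y: long leg at x = -13 mm, straight to 58 mm below; short leg at x = +13 mm, ends 17 mm below; 21 mm free between. To hang: point 25 to 45 mm above the bar, stem on the bar's -x side, go +x over the bar, lower.
- large: the large eye-cover paddle, black plastic, 120 g, upright in a holder slot. Round blade 68 mm across, 6 mm thick in x; stem; hook open to +x; on top a grip tab 12 mm thick in x, 16 mm wide in y. Origin: centre of the blade's foot; z up the stem. The tab spans 160 to 198 mm above the origin, on the axis; grip at about 183 mm, closing along x.
- large_hook (a point): hook point, 150 mm above the paddle's origin: the bar's centre when hung. Inverted V hook, 14 mm wide in y: long leg at x = -13 mm, straight to 58 mm below; short leg at x = +13 mm, ends 17 mm below; 21 mm free between. To hang: point 25 to 45 mm above the bar, stem on the bar's -x side, go +x over the bar, lower.
- holder: fixed grey holder 70 x 250 x 42 mm high, three slots in a row along its y, 80 mm apart: floor 6 mm above the desk, 8 mm wide in x, 74 mm long, 36 mm deep. The paddles stand in them in any order, hooks open to the holder's +x. Origin: centre of its underside.
- stand: fixed rack stand: white base plate 110 x 130 x 12 mm and 22 mm square post. Origin: centre of the underside; y along the bar to its left end, x across the bar away from the robot. The bar pivots 230 mm above the origin; the post's cheeks reach 18 mm higher.
- bar (a joint): tilt (rad) of the steel bar, 10 mm diameter, 370 mm long, 18 mm end caps: 0 level (rests so when empty), positive with the left (+y) end up, stops +-0.32. Soft centring spring 0.6 N m/rad, well damped. One small paddle tilts it 0.10 at an inner band, 0.16 at an outer; the large alone, or two small on one side, 0.26. Beyond 0.21 is too far.
- left_inner (a point): inner band of the bar's left (+y) side: a dark 10 mm wide band round the bar, 100 mm from the pivot; the point is on the bar's centre line and moves with the bar, y along the bar to the left, x across it away from the robot.
- left_middle (a point): middle band of the bar's left (+y) side: a dark 10 mm wide band round the bar, 130 mm from the pivot; the point is on the bar's centre line and moves with the bar, y along the bar to the left, x across it away from the robot.
- left_outer (a point): outer band of the bar's left (+y) side: a dark 10 mm wide band round the bar, 160 mm from the pivot; the point is on the bar's centre line and moves with the bar, y along the bar to the left, x across it away from the robot.
- right_inner (a point): inner band of the bar's right (-y) side: a dark 10 mm wide band round the bar, 100 mm from the pivot; the point is on the bar's centre line and moves with the bar, y along the bar to the left, x across it away from the robot.
- right_middle (a point): middle band of the bar's right (-y) side: a dark 10 mm wide band round the bar, 130 mm from the pivot; the point is on the bar's centre line and moves with the bar, y along the bar to the left, x across it away from the robot.
- right_outer (a point): outer band of the bar's right (-y) side: a dark 10 mm wide band round the bar, 160 mm from the pivot; the point is on the bar's centre line and moves with the bar, y along the bar to the left, x across it away from the robot.
- bottle: bystander: white bottle, 44 mm diameter, 100 mm high; origin at its underside
- case: bystander: grey spectacle case 60 x 155 x 38 mm; origin at its underside
- lens_case: bystander: white contact-lens case 30 x 68 x 16 mm; origin at its underside
Not all that is in view belongs to the job. Leave any yellow look-alike of the large alone.

How it is judged:
By the outcome, as a careful person would: the job done as asked, in the order asked, and still so for the second after the job is handed in, with the robot touching nothing.
It also fails if it takes over 72 s, if anything falls off the work surface, if the arm or the gripper's body presses on something with over 40 N, if the wrist force passes 120 N, or if a joint passes its speed limit or range.

### The arm

A 6-joint arm with a two-finger parallel gripper is mounted at the origin on the work surface. World frame = base frame: x ahead of the robot, y to its left, z up, the work surface at z = 0. Lengths are in mm, angles in rad, forces in N, time in s.
With the tool pointing down it reaches from about 350 to 975 mm from the base axis. Payload 7.1 kg.
Tool frame: the origin (TCP) lies between the finger pads; the fingertips stand 19 mm ahead of it and the grasp point (between the pads) is the TCP; y points along the fingers, z is the direction in which the jaws open and shut, and the axes are right-handed (so a half turn about y gives the same grasp; the last joint's range is limited). The gripper opens to 88 mm and grips with 3 to 60 N. Pads are 20 mm wide; open, the fingers measure 115 mm over their backs; the gripper's body (75 mm by 178 mm) begins 61 mm behind the grasp point.
Start: joints at [1.188, 0.423, 1.63, -0, 1.089, -0.019], TCP at [222.36, 584.09, 241.675] pointing down, gripper open.
Joint ranges: [-3, 3], [-0.9, 2.11], [0.09, 2.58], [-1.31, 4.45], [0.11, 2.69], [-2.54, 2.54]. Speed limits (rad/s): [2.39, 2.39, 3.01, 3.14, 3.14, 3.14].

### API

Orientations are given as a rotation vector (axis times angle).
In Python, from workcell import ctrl gives the robot as it stands.
- The arm moves only by the tool servo_tool, never from a script. Its argument "moves" is text: rows parted by semicolons, each of 6 numbers parted by spaces: the shift along the world's x, y, z in m, then the turn, a rotation vector about the world's x, y, z in degrees. A call has 1 to 8 rows; each row is the pose to reach, as a shift and turn from the pose commanded when the call began; what a row does not reach only later rows make up. A row lasts 1/8 s, in which the tool goes at most 62.5 mm and 10.7 degrees, less where a joint would pass 70% of its speed; a pose out of reach is approached as far as the arm can. A call with a gripper value outside its range is refused whole. "hand" is the closure in counts, from 0 (fully open) to 255 (shut), set as the call begins (left out, the last holds). The fingers move at their own pace and stop on an object; the grip force is fixed at half the most. Time passes only in rows, so rows that repeat a pose let the fingers close. It gives the time, the measured TCP pose, the force and the opening at its end, in the units of the state.
- ctrl.get_obs(): the state, without advancing time (a new reading comes with each control period).
- ctrl.get_image(name): name is "scene" or "top" or "wrist"; returns a dict with "pixels" (420x560x3 uint8, red, green, blue), "depth" (420x560 float32, mm along the optical axis (not along the pixel's ray), 0 where there is no reading), "vertical_fov" (degrees; the focal length in pixels is half the picture's height over the tangent of half this angle, whatever the lens; pixels are square), "cx", "cy" (the principal point, pixels), "k1" (the pictures are not rectified: a ray, as slopes to the right and down, at radius r is drawn at 1 + k1 r^2 times it, then the intrinsics apply), "xyz" and "attitude" of the camera in the world; the wrist camera has in their place "T_tool_cam" (4x4, takes a point from camera to tool coordinates, whose origin is the TCP and whose axes are the tool frame's). Camera axes: x right, y up, looking along -z (the intrinsics and any distortion apply to the point x, -y, -z); pixel columns grow to the right and rows downward; lengths in mm; the calibration is good to about 2 mm. A picture is of the moment at which its call begins: read the wrist's pose just before it.
- ctrl.close_job(): hands the job in, once; it reports no verdict.
The state is a dict: "t": time; "qpos": joint angles; "qvel": joint speeds; "joint_torque": joint torques, N m; "ee_pos": TCP position; "orientation": TCP orientation; "ft_force": force on the tool from outside, world axes, zero at the start; "moment": the same for the moment, N m; "width": finger opening in mm.
Only numpy, scipy, OpenCV 4.12 (cv2) and the standard library are available. Lean on these libraries where they do the work, as an engineer would, in place of code of your own. Each camera call takes 0.05 s, during which the arm holds its last target.

## Working session

There is one attempt and no reset: what is moved stays moved. The work goes in short steps, Python scripts to look and compute and a tool call to move; the robot and the scene stay as the last step left them, time stands still between calls to the robot, and variables do not carry over. Pictures are saved under pics/ and viewed, and the job is handed in when it is done.

Besides the shell and the picture viewer there is one more tool, called in YAML: its name, and indented under it one key for each argument. servo_tool: Moves the arm, as the interface text tells. Its arguments: {"type":"object","properties":{"moves":{"type":"string"},"hand":{"type":"number"}},"required":["moves"]}

```bash
mkdir -p pics; ls
cat > h.py <<'E'
import numpy as np, cv2
from workcell import ctrl
from scipy.spatial.transform import Rotation as R
def grab(n):
    o=ctrl.get_obs(); im=ctrl.get_image(n); return o,im
def save(im,f): cv2.imwrite('pics/'+f,im['pixels'][:,:,::-1])
E
python3 - <<'E'
from h import *
print(ctrl.get_obs())
for n in ['scene','top','wrist']:
    o,im=grab(n); save(im,n+'0.png'); np.save(n+'0.npy',im,allow_pickle=True)
    print(n,{k:v for k,v in im.items() if k not in('pixels','depth')})
E
```

```text
pics
{'t': 0.0, 'qpos': array([ 1.18799610e+00,  4.23838989e-01,  1.63067460e+00, -3.97964566e-05,
        1.08860779e+00, -1.89859096e-02]), 'qvel': array([ 0.00172301, -0.00193804, -0.0017797 , -0.00106642, -0.00016492,
       -0.00059345]), 'joint_torque': array([ 9.28307441e-05, -5.44616747e+01, -2.73678178e+01,  6.45308825e-02,
        2.25404813e-02, -1.10805875e-04]), 'ee_pos': array([222.18258039, 583.61420637, 240.90888619]), 'orientation': array([-1.55339232,  0.28571198, -0.28528505]), 'ft_force': array([ 0.0622589 ,  0.09785491, -0.62488807]), 'moment': array([-0.04819242, -0.0100717 ,  0.0002936 ]), 'width': 87.90354579833877}
scene {'vertical_fov': 45.875624379043714, 'cx': 273.64538603423006, 'cy': 211.29556454156264, 'k1': -0.09321575078626697, 'xyz': array([1496.38052547,  189.4743189 ,  774.96525549]), 'attitude': array([0.71006314, 0.89730302, 1.65240982])}
top {'vertical_fov': 57.4451649674254, 'cx': 279.4163746975078, 'cy': 211.56126016033457, 'k1': -0.0390254669477636, 'xyz': array([480.92580374, -33.22182702, 974.39353395]), 'attitude': array([ 0.06847981, -0.07997786, -1.59600728])}
wrist {'vertical_fov': 69.73219125483693, 'cx': 274.1026254774037, 'cy': 205.87625756182658, 'k1': -0.02243651088166815, 'T_tool_cam': array([[ 1.88114340e-04, -9.56872020e-01, -2.90509728e-01,
        -8.04385162e+01],
       [-7.04951631e-04,  2.90509534e-01, -9.56871838e-01,
        -1.43392504e+02],
       [ 9.99999734e-01,  3.84796621e-04, -6.19899482e-04,
        -7.44340074e-01],
       [ 0.00000000e+00,  0.00000000e+00,  0.00000000e+00,
         1.00000000e+00]])}
```

View pics/scene0.png

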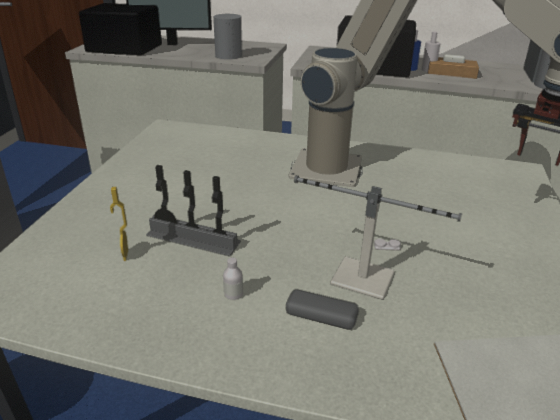

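View pics/top0.png

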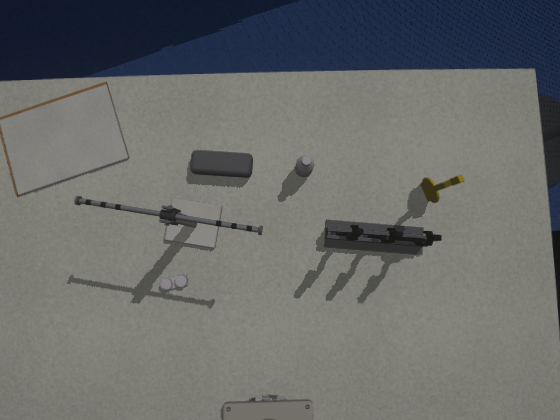

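View pics/wrist0.png

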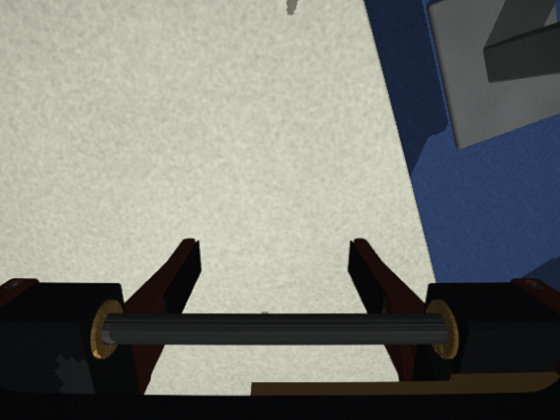

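The scene picture shows three black paddles in the holder: the large one at (163,195), the small ones at (190,200) and (218,205). The yellow look-alike is at (120,220). The bar runs from (297,180) to (459,216). In the top view the holder is at (373,237) and the bar runs from (79,200) to (261,230). The black paddles in the holder are the ones I want, and the yellow one stays where it is.

```bash
cat >> h.py <<'E'
def cam(im,o=None):
    if 'xyz' in im: return R.from_rotvec(im['attitude']).as_matrix(),np.array(im['xyz'])
    T=im['T_tool_cam']; Rt=R.from_rotvec(o['orientation']).as_matrix()
    return Rt@T[:3,:3],Rt@T[:3,3]+o['ee_pos']
def rays(im,uv,o=None):
    f=210/np.tan(np.radians(im['vertical_fov']/2)); K=np.array([[f,0,im['cx']],[0,f,im['cy']],[0,0,1.]])
    p=cv2.undistortPointsIter(np.array(uv,float).reshape(-1,1,2),K,np.array([im['k1'],0,0,0,0.]),None,None,(3,50,1e-10))[:,0]
    d=np.c_[p[:,0],-p[:,1],-np.ones(len(p))]
    M,c=cam(im,o); return c,d@M.T     # depth-normalised
def onplane(im,uv,z,o=None):
    c,d=rays(im,uv,o); return c+d*((z-c[2])/d[:,2])[:,None]
def cloud(im,o=None):
    v,u=np.mgrid[0:420,0:560]; c,d=rays(im,np.c_[u.ravel(),v.ravel()],o)
    return (c+d*im['depth'].reshape(-1,1)).reshape(420,560,3)
def proj(im,P,o=None):
    f=210/np.tan(np.radians(im['vertical_fov']/2)); M,c=cam(im,o)
    q=(np.atleast_2d(P)-c)@M; s=np.c_[q[:,0],-q[:,1]]/-q[:,2:]; r2=(s**2).sum(1,keepdims=True)
    return s*(1+im['k1']*r2)*f+[im['cx'],im['cy']]
def near(im,uvs,o=None): # two-view closest is elsewhere
    pass
def tri(c1,d1,c2,d2):
    d1=d1/np.linalg.norm(d1);d2=d2/np.linalg.norm(d2)
    s=np.linalg.lstsq(np.c_[d1,-d2],c2-c1,rcond=None)[0]
    a=c1+s[0]*d1;b=c2+s[1]*d2; return (a+b)/2,np.linalg.norm(a-b)
E
python3 - <<'E'
from h import *
top=np.load('top0.npy',allow_pickle=True).item(); sc=np.load('scene0.npy',allow_pickle=True).item()
for n,im in(('top',top),('scene',sc)):
    x,y,w,h=dict(top=(50,120,430,190),scene=(90,130,400,220))[n]
    c=im['pixels'][y:y+h,x:x+w,::-1]
    if n=='top':
        cv2.imwrite('pics/topB.png',cv2.resize(im['pixels'][180:260,60:280,::-1],None,fx=3.6,fy=3.6,interpolation=2))
        cv2.imwrite('pics/topH.png',cv2.resize(im['pixels'][160:280,300:480,::-1],None,fx=4.4,fy=4.4,interpolation=2))
    else:
        cv2.imwrite('pics/scB.png',cv2.resize(im['pixels'][165:300,285:475,::-1],None,fx=4,fy=4,interpolation=2))
        cv2.imwrite('pics/scH.png',cv2.resize(im['pixels'][155:265,100:250,::-1],None,fx=5,fy=5,interpolation=2))
C=cloud(top);S=cloud(sc)
print('desk z', C[300,400],S[300,150])
# high points clusters
for n,Q in(('top',C),('scene',S)):
    g=Q.reshape(-1,3); m=(g[:,2]>120)&(g[:,2]<290)&(g[:,0]>300)&(g[:,0]<900)&(abs(g[:,1])<450)
    p=g[m]; b=p[p[:,1]>-60]; h=p[p[:,1]<-60]
    print(n,len(b),len(h), b.min(0),b.max(0),h.min(0),h.max(0))
E
```

```text
desk z [ 341.3345715  -338.93296361    0.95601964] [ 752.26153885 -284.1464693    -3.35491252]
top 1307 669 [508.19153534  -5.16525554 120.49910547] [591.84205858 361.71129503 251.25110394] [ 477.54205532 -424.9215706   120.130771  ] [ 623.42206367 -190.98152969  206.49480931]
scene 1417 911 [515.55129576  -5.74578815 120.31856243] [596.60009733 360.02995013 247.51509575] [ 477.40639625 -435.44676896  120.00011655] [ 629.45055347 -190.42629214  204.85289738]
```

View pics/topB.png

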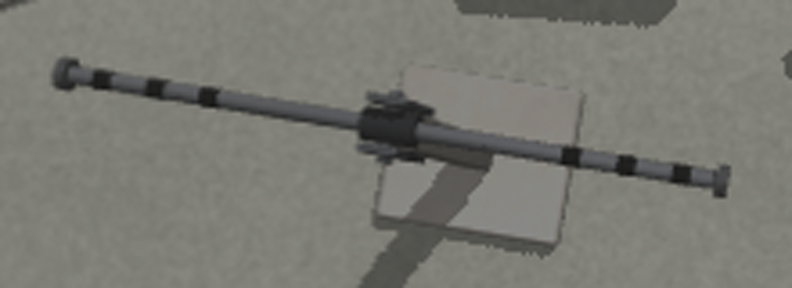

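View pics/topH.png

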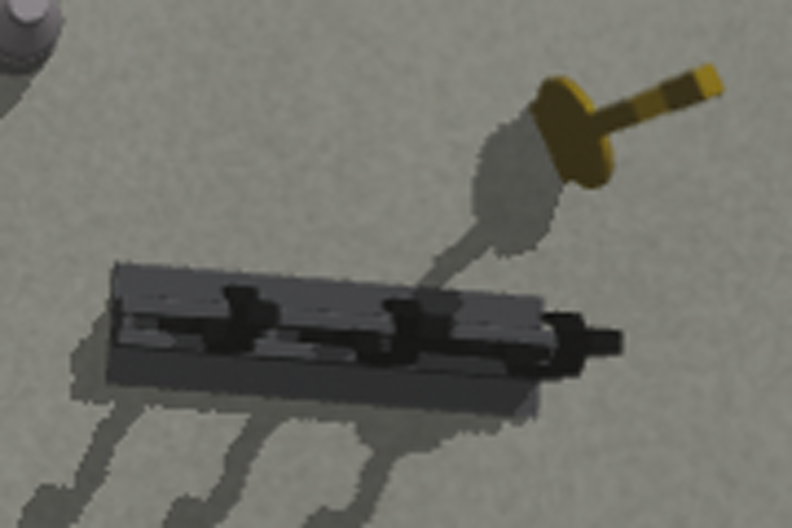

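View pics/scB.png

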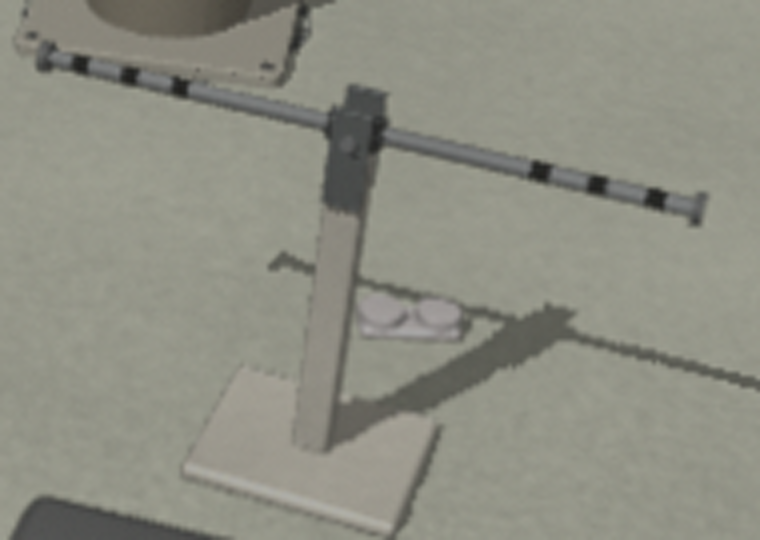

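View pics/scH.png

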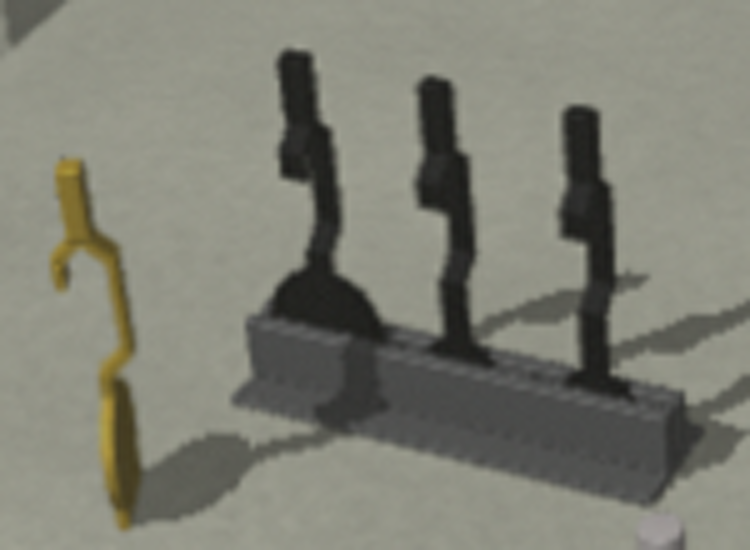

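Run:
```python
from h import *
top=np.load('top0.npy',allow_pickle=True).item(); sc=np.load('scene0.npy',allow_pickle=True).item()
C=cloud(top);S=cloud(sc)
for n,im,Q in(('top',top,C),('scene',sc,S)):
    gray=im['pixels'].max(2)
    print(n)
    # bands
    m=((gray<45)&(Q[...,2]>200)&(Q[...,1]>-20)&(Q[...,1]<380)).astype(np.uint8)
    k,l,st,ce=cv2.connectedComponentsWithStats(m)
    for i in range(1,k):
        if st[i,4]>5: print(' band',st[i,4],ce[i].round(1),onplane(im,[ce[i]],230)[0].round(1))
    m=(Q[...,2]>222)&(Q[...,2]<240)&(Q[...,1]>-20)&(Q[...,1]<370)
    p=Q[m]; c=p.mean(0); u,s,vt=np.linalg.svd(p-c); print(' bar cloud',len(p),c,vt[0],s)
    # caps
    # tabs
    m=((gray<60)&(Q[...,2]>165)&(Q[...,1]<-60)&(Q[...,0]<575)).astype(np.uint8)
    k,l,st,ce=cv2.connectedComponentsWithStats(m)
    for i in range(1,k):
        if st[i,4]>5:
            q=Q[l==i]; t=q[q[:,2]>q[:,2].max()-8 ]
            print(' tab',st[i],ce[i].round(1),q.mean(0).round(1),'min',q.min(0).round(1),'max',q.max(0).round(1),'topmean',t.mean(0).round(1),len(t))
    # holder top
    m=((abs(Q[...,2]-42)<5)&(Q[...,1]<-60)&(Q[...,0]>400)&(Q[...,0]<560)).astype(np.uint8)
    vu=np.argwhere(m); P=onplane(im,vu[:,::-1],42)[:,:2].astype(np.float32)
    print(' holder',len(P),cv2.minAreaRect(P), P.mean(0))
```

```text
top
 band 21 [ 87.4 202.2] [579.5 337.9 230. ]
 band 7 [ 78.3 203.4] [577.6 356.2 230. ]
 band 17 [102.4 204.5] [574.2 308.  230. ]
 band 24 [117.5 206.9] [568.6 277.9 230. ]
 band 51 [170.4 210.9] [558.1 173.3 230. ]
 band 63 [167.8 217.5] [545.2 178.4 230. ]
 band 25 [218.2 223.2] [531.5  80.2 230. ]
 band 17 [172.6 222.9] [534.5 169.  230. ]
 band 24 [233.3 225.8] [525.6  50.7 230. ]
 band 23 [248.8 228. ] [520.6  20.7 230. ]
 bar cloud 1110 [550.30280863 178.2223159  234.59176896] [-1.86663939e-01 -9.82423699e-01  4.99127200e-04] [3549.55446355  153.87489248   79.64191175]
 tab [352 228  12   8  76] [357.6 231.3] [ 509.7 -197.8  196.6] min [ 503.1 -207.7  165. ] max [ 518.2 -191.   206.5] topmean [ 510.4 -199.4  203.7] 52
 tab [390 231  12   8  74] [395.6 234.4] [ 501.3 -275.7  195.3] min [ 494.6 -285.2  165.3] max [ 508.1 -269.7  206.3] topmean [ 501.4 -277.2  203.7] 48
 tab [427 235  14   6  82] [433.5 237.5] [ 492.8 -354.2  194.3] min [ 487.3 -364.5  166.6] max [ 498.8 -349.3  205.9] topmean [ 492.8 -356.7  203.3] 46
 holder 614 ((501.7176513671875, -277.8749694824219), (247.7
[... 825 characters left out ...]
872.4  -79.6  285.7] min [-1032.1   -95.4   225.1] max [-806.9  -61.   304.2] topmean [-917.1  -75.4  301.4] 66
 tab [156 166   7  14  86] [159.1 172.4] [ 499.7 -356.7  185.7] min [ 487.6 -364.7  165.6] max [ 505.  -347.7  203.9] topmean [ 499.3 -356.8  200.2] 20
 tab [184 171   7  15  86] [187. 178.] [ 508.2 -277.5  185.2] min [ 499.9 -286.   165.8] max [ 513.5 -271.7  203.6] topmean [ 508.1 -278.1  200.3] 20
 tab [213 177   7  15  89] [216.1 183.7] [ 517.  -197.9  185.7] min [ 507.1 -206.7  165.6] max [ 523.8 -191.7  204.9] topmean [ 517.4 -198.1  200.9] 19
 holder 506 ((511.2108154296875, -276.9664611816406), (248.7259979248047, 34.35634231567383), 83.63317108154297) [ 511.5099 -270.0111]
```

Run:
```python
from h import *
o=ctrl.get_obs(); M=R.from_rotvec(o['orientation']).as_matrix(); print(M.round(3), o['t'])
for yaw in(-6.35,-10.6):
  for s in (1,-1):
    a=np.radians(yaw); z=s*np.array([np.cos(a),np.sin(a),0]); y=np.array([0,0,-1.]); x=np.cross(y,z)
    D=np.c_[x,y,z]; print(yaw,s,np.degrees(R.from_matrix(D@M.T).as_rotvec()).round(1), 'needs')
```

```text
[[ 0.935 -0.     0.356]
 [-0.356 -0.001  0.935]
 [-0.    -1.    -0.001]] 0.15
-6.35 1 [  0.   -0.1 -75.5] needs
-6.35 -1 [1.000e-01 0.000e+00 1.045e+02] needs
-10.6 1 [  0.   -0.1 -79.8] needs
-10.6 -1 [1.000e-01 0.000e+00 1.002e+02] needs
```

servo_tool:
  moves: "0.05 -0.05 0.1 0 0 -10; 0.07 -0.10 0.15 0 0 -20; 0.09 -0.16 0.17 0 0 -28; 0.12 -0.22 0.17 0 0 -36; 0.15 -0.28 0.17 0 0 -44; 0.17 -0.34 0.17 0 0 -52; 0.20 -0.40 0.17 0 0 -60; 0.22 -0.46 0.17 0 0 -66"
  hand: 0

```text
t: 1.15
ee_pos: [415.3, 191.3, 410.3]
orientation: [-1.233, 1.171, -1.171]
ft_force: [0.4, 0.2, 0.4]
width: 87.9
```

servo_tool:
  moves: "0 0 0 0 0 -9.5; 0 0 0 0 0 -9.5; 0 0 0 0 0 -9.5; 0 0 0 0 0 -9.5"

```text
t: 1.65
ee_pos: [414.6, 194.0, 410.0]
orientation: [-1.157, 1.288, -1.288]
ft_force: [-0.9, -1.3, -0.3]
width: 87.6
```

Run:
```python
from h import *
o,im=grab('wrist'); save(im,'w1.png'); np.save('w1.npy',[o,im],allow_pickle=True); print(o['ee_pos'],o['orientation'],o['t'])
```

```text
[414.56532157 193.95362898 409.96435402] [-1.15684765  1.28796501 -1.28773764] 1.65
```

View pics/w1.png

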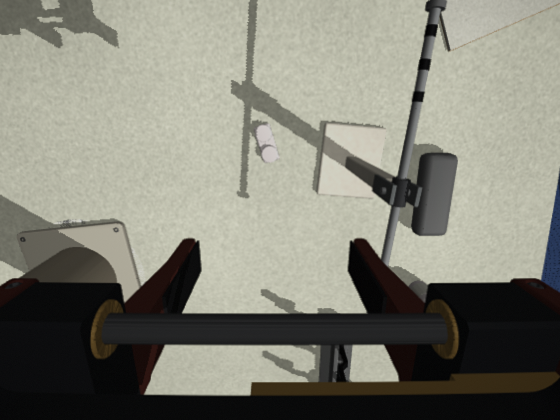

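The wrist picture shows the bar on the right, with left bands at (431,30), (425,63) and (418,97) and the pivot at (400,190). I'll cast these pixels as rays.

Run:
```python
from h import *
o,im=np.load('w1.npy',allow_pickle=True)
g=im['pixels'].max(2); m=np.zeros_like(g); m[15:115,405:445]=(g[15:115,405:445]<50)
k,l,st,ce=cv2.connectedComponentsWithStats(m.astype(np.uint8))
for i in range(1,k):
    if st[i,4]>8: print(st[i,4],ce[i].round(1),onplane(im,[ce[i]],230,o)[0].round(1))
```

```text
469 [423.4  61.6] [574.7 307.9 230. ]
22 [442.   24.3] [592.  339.5 230. ]
```

servo_tool:
  moves: "0.02 -0.05 0 0 0 0; 0.04 -0.11 0 0 0 0; 0.06 -0.17 0 0 0 0; 0.07 -0.23 0 0 0 0; 0.08 -0.29 0 0 0 0; 0.09 -0.34 0 0 0 0; 0.098 -0.364 0 0 0 0; 0.098 -0.364 0 0 0 0"

```text
t: 2.7
ee_pos: [513.3, -171.7, 409.6]
orientation: [-1.155, 1.292, -1.29]
ft_force: [-0.4, 0.7, -0.7]
width: 88.0
```

Run:
```python
from h import *
o,im=grab('wrist'); save(im,'w2.png'); np.save('w2.npy',[o,im],allow_pickle=True); print(o['ee_pos'],R.from_rotvec(o['orientation']).as_matrix().round(3),o['t'])
C=cloud(im,o); g=im['pixels'].max(2)
m=((g<70)&(C[...,2]>195)&(C[...,2]<212)&(C[...,1]<-120)&(abs(C[...,0]-500)<28)).astype(np.uint8)
k,l,st,ce=cv2.connectedComponentsWithStats(m)
for i in range(1,k):
    if st[i,4]>20: 
        q=C[l==i]; print(st[i],ce[i].round(1),onplane(im,[ce[i]],204,o)[0].round(1),q.mean(0).round(1),q.min(0).round(1),q.max(0).round(1),cv2.minAreaRect(q[:,:2].astype(np.float32)))
```

```text
[ 513.25188446 -171.67416383  409.5916372 ] [[-0.111 -0.001  0.994]
 [-0.994  0.    -0.111]
 [-0.    -1.    -0.001]] 2.7
[271 199  10  15 141] [275.6 206. ] [ 511.4 -198.1  204. ] [ 511.4 -198.4  203.2] [ 505.  -208.   195.3] [ 517.4 -191.2  205.8] ((511.111328125, -199.45372009277344), (16.453205108642578, 11.007320404052734), 83.60130310058594)
[272 258   9  14 125] [276.  264.6] [ 503.3 -276.3  204. ] [ 503.2 -277.   202.8] [ 497.  -286.1  195.1] [ 509.1 -270.3  205.8] ((503.0776062011719, -278.23199462890625), (15.414051055908203, 10.455941200256348), 83.65946197509766)
```

View pics/w2.png

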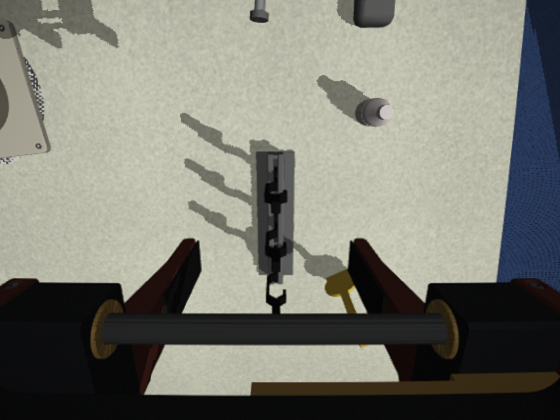

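The wrist picture shows the first small tab at (275,206), the second at (276,265) and the large one at about (275,293). The yellow look-alike is off at (343,290). The wrist and top cameras agree, so I'm going down on the near small paddle.

servo_tool:
  moves: "-0.002 -0.0275 -0.04 0 0 0; -0.002 -0.0275 -0.09 0 0 0; -0.002 -0.0275 -0.13 0 0 0; -0.002 -0.0275 -0.165 0 0 0; -0.002 -0.0275 -0.19 0 0 0; -0.002 -0.0275 -0.21 0 0 0; -0.002 -0.0275 -0.2205 0 0 0; -0.002 -0.0275 -0.2205 0 0 0"
  hand: 0

```text
t: 3.75
ee_pos: [510.8, -197.3, 189.4]
orientation: [-1.156, 1.29, -1.289]
ft_force: [0.2, 0.7, -0.4]
width: 87.7
```

servo_tool:
  moves: "0 0 0 0 0 0; 0 0 0 0 0 0; 0 0 0 0 0 0; 0 0 0 0 0 0; 0 0 0 0 0 0; 0 0 0 0 0 0"
  hand: 255

```text
t: 4.5
ee_pos: [510.9, -198.3, 189.6]
orientation: [-1.155, 1.29, -1.29]
ft_force: [0.6, -0.5, 0.1]
width: 31.3
```

servo_tool:
  moves: "0 0 0 0 0 0; 0 0 0 0 0 0; 0 0 0 0 0 0; 0 0 0 0 0 0"
  hand: 255

```text
t: 5.0
ee_pos: [510.9, -198.3, 189.6]
orientation: [-1.155, 1.29, -1.29]
ft_force: [-0.0, -0.5, -0.5]
width: 11.7
```

Gripped at 11.7 mm, which is right for the 12 mm tab. I'm lifting it and carrying it to a point 50 mm on the robot side of the right outer band.

servo_tool:
  moves: "0 0 0.02 0 0 0; 0 0 0.05 0 0 0; 0 0 0.085 0 0 0; -0.01 0 0.109 0 0 0; -0.025 0.02 0.109 0 0 -1; -0.039 0.06 0.109 0 0 -2; -0.039 0.10 0.109 0 0 -3; -0.039 0.14 0.109 0 0 -4.2"

```text
t: 6.0
ee_pos: [471.6, -57.2, 298.7]
orientation: [-1.116, 1.344, -1.344]
ft_force: [0.2, 0.3, -0.2]
width: 11.9
```

servo_tool:
  moves: "0 0.04 0 0 0 0; 0 0.07 0 0 0 0; 0 0.085 0 0 0 0; 0 0.089 0 0 0 0; 0 0.089 0 0 0 0; 0 0.089 0 0 0 0"

```text
t: 6.75
ee_pos: [472.0, 30.0, 298.6]
orientation: [-1.116, 1.344, -1.344]
ft_force: [0.5, 0.1, -1.1]
width: 11.9
```

Run:
```python
from h import *
o,im=grab('wrist'); save(im,'w3.png'); np.save('w3.npy',[o,im],allow_pickle=True)
o2,s=grab('scene'); save(s,'s3.png'); 
cv2.imwrite('pics/s3c.png',cv2.resize(s['pixels'][60:330,200:500,::-1],None,fx=2.2,fy=2.2,interpolation=2))
print(o['ee_pos'],o['ft_force'],o['width'],R.from_rotvec(o['orientation']).as_matrix().round(3))
print(proj(im,[[520.6,20.7,230],[525.6,50.7,230],[531.5,80.2,230]],o))
```

```text
[471.9601612   29.96181102 298.5605148 ] [ 0.48490692  0.07971774 -1.0859803 ] 11.920196409189915 [[-0.184 -0.     0.983]
 [-0.983 -0.    -0.184]
 [ 0.    -1.    -0.   ]]
[[340.97571577 225.27410888]
 [342.83653959 185.69399495]
 [346.16717962 143.3105183 ]]
```

View pics/w3.png

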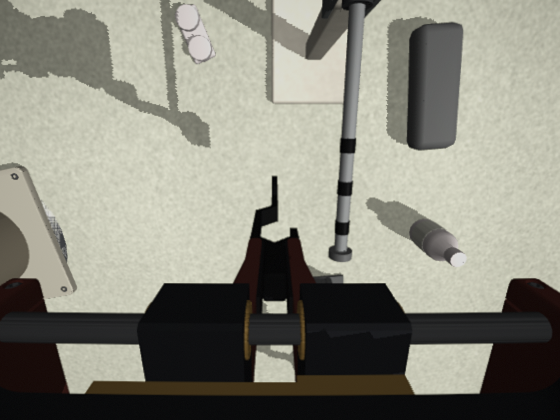

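View pics/s3c.png

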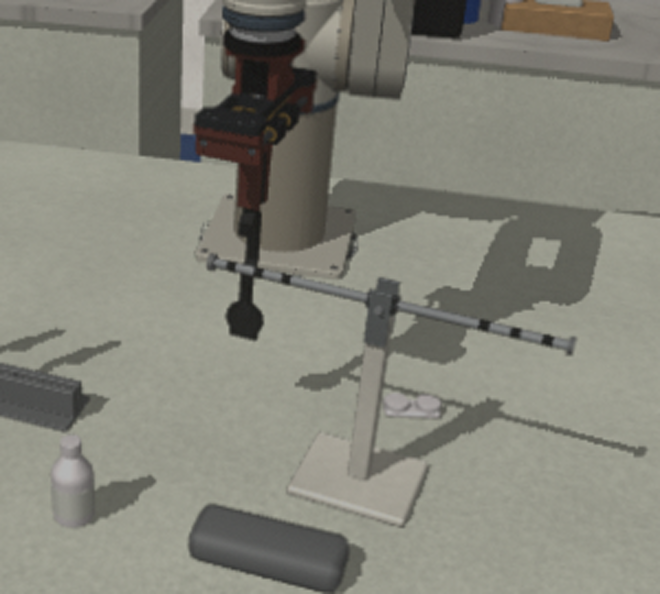

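```bash
cat >> h.py <<'E'
def bands(im,box,o=None,z=230,th=60):
    r0,r1,c0,c1=box; g=im['pixels'].max(2); m=np.zeros_like(g); m[r0:r1,c0:c1]=g[r0:r1,c0:c1]<th
    k,l,st,ce=cv2.connectedComponentsWithStats(m.astype(np.uint8))
    for i in range(1,k):
        if st[i,4]>20: print(st[i],ce[i].round(1),onplane(im,[ce[i]],z,o)[0].round(1))
E
python3 - <<'E'
from h import *
o,im=np.load('w3.npy',allow_pickle=True); bands(im,(130,245,325,362),o)
E
```

```text
[335 130  21 115 663] [343.8 184.2] [526.4  51.6 230. ]
```

Run:
```python
from h import *
o,im=np.load('w3.npy',allow_pickle=True)
print(im['pixels'].max(2)[135:240:3,345])
for t in (20,30,40): print(t); bands(im,(130,245,330,362),o,th=t)
```

```text
[ 89  66  11  11  12  11  77 111 113 114 118 121 124 126 129 132  20  18
  17  17  39 150 150 151 153 154 155 154 154  99  31  31  30  39 156]
20
[341 139   9  14 107] [344.7 145.5] [530.3  78.9 230. ]
[338 182   9  13  91] [341.7 188.5] [524.6  48.8 230. ]
[336 221   8  13  83] [339.1 227.7] [518.9  19.  230. ]
30
[341 138  14  15 183] [347.1 145.4] [532.   78.7 230. ]
[338 181  14  14 152] [344.  188.3] [526.2  48.6 230. ]
[336 221  13  14 129] [341.  227.9] [520.3  18.6 230. ]
40
[340 138  15  15 198] [347.3 145.4] [532.1  78.6 230. ]
[338 181  14  15 174] [344.  188.3] [526.2  48.6 230. ]
[335 220  14  15 157] [341.4 228. ] [520.6  18.4 230. ]
```

servo_tool:
  moves: "0.012 -0.003 0 0 0 0; 0.026 -0.005 0 0 0 0; 0.039 -0.008 0 0 0 0; 0.047 -0.010 0 0 0 0; 0.049 -0.010 0 0 0 0; 0.049 -0.010 -0.008 0 0 0; 0.049 -0.010 -0.016 0 0 0; 0.049 -0.010 -0.02 0 0 0"

```text
t: 7.85
ee_pos: [520.3, 20.8, 277.7]
orientation: [-1.118, 1.344, -1.343]
ft_force: [0.4, -0.4, -1.0]
width: 12.0
```

Run:
```python
from h import *
o,im=grab('wrist'); cv2.imwrite('pics/w4.png',im['pixels'][:,:,::-1])
o2,s=grab('scene'); 
cv2.imwrite('pics/s4c.png',cv2.resize(s['pixels'][110:260,270:470,::-1],None,fx=4,fy=4,interpolation=2))
print(o['ee_pos'],o['ft_force'],o['width'])
```

```text
[520.263284    20.78770019 277.74615425] [ 0.35928446 -0.35442323 -0.9517386 ] 12.009022260583329
```

View pics/w4.png

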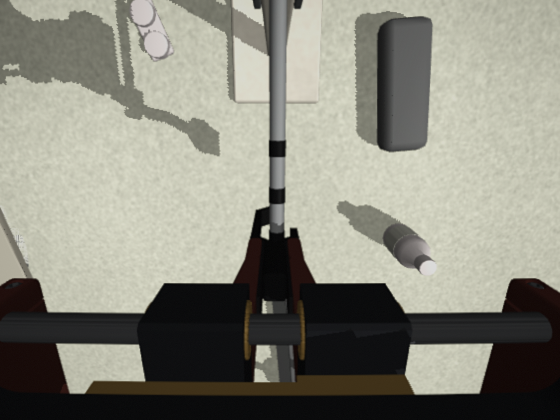

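View pics/s4c.png

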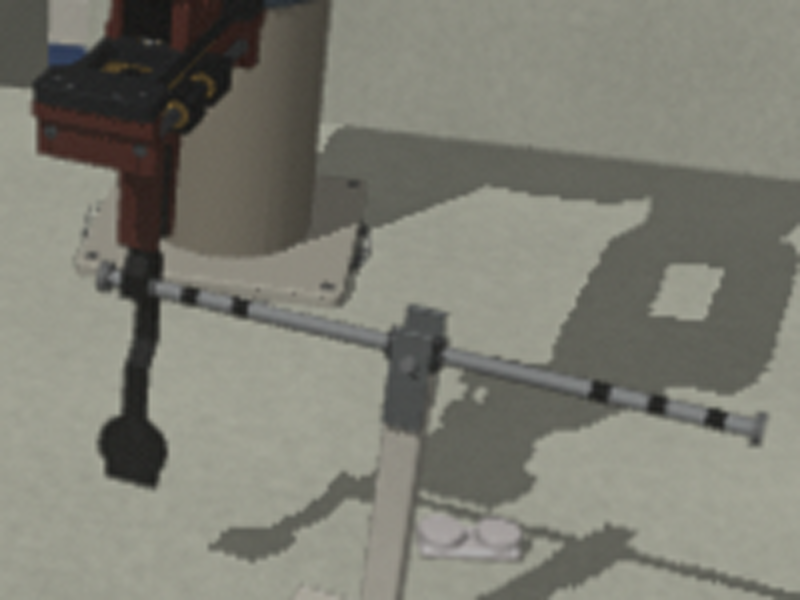

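The wrist view shows the bar centred under the hook at column 277. In the scene crop the paddle is at x=140 and the outer band should be at about 138. I'm lowering slowly.

servo_tool:
  moves: "0 0 -0.005 0 0 0; 0 0 -0.010 0 0 0; 0 0 -0.014 0 0 0; 0 0 -0.017 0 0 0; 0 0 -0.020 0 0 0; 0 0 -0.023 0 0 0; 0 0 -0.026 0 0 0; 0 0 -0.028 0 0 0"

```text
t: 8.95
ee_pos: [521.0, 20.7, 250.5]
orientation: [-1.116, 1.343, -1.344]
ft_force: [0.5, 0.6, -0.5]
width: 12.0
```

servo_tool:
  moves: "0 0 -0.003 0 0 0; 0 0 -0.005 0 0 0; 0 0 -0.007 0 0 0; 0 0 -0.009 0 0 0; 0 0 -0.010 0 0 0; 0 0 -0.010 0 0 0; 0 0 -0.010 0 0 0; 0 0 -0.010 0 0 0"

```text
t: 9.95
ee_pos: [521.0, 20.7, 240.7]
orientation: [-1.116, 1.343, -1.344]
ft_force: [0.1, 0.4, 0.7]
width: 11.3
```

Run:
```python
from h import *
o2,s=grab('scene'); 
cv2.imwrite('pics/s5c.png',cv2.resize(s['pixels'][110:260,270:470,::-1],None,fx=4,fy=4,interpolation=2))
print(o2['ee_pos'],o2['ft_force'],o2['width'])
```

```text
[520.95029007  20.70479229 240.66508641] [0.13179316 0.38734041 0.74825223] 11.33636063809153
```

View pics/s5c.png

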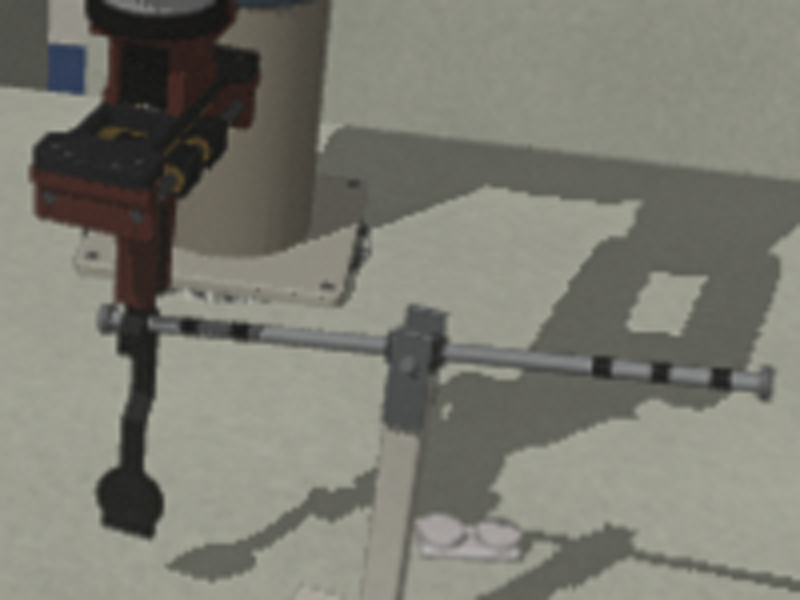

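The bar is tilting as expected with the hook seated. I'm lowering the last 2 mm and releasing.

servo_tool:
  moves: "0 0 -0.001 0 0 0; 0 0 -0.002 0 0 0; 0 0 -0.002 0 0 0; 0 0 -0.002 0 0 0"

```text
t: 10.5
ee_pos: [520.9, 20.7, 238.6]
orientation: [-1.117, 1.344, -1.343]
ft_force: [0.8, 0.8, 0.6]
width: 11.6
```

servo_tool:
  moves: "0 0 0 0 0 0; 0 0 0 0 0 0; 0 0 0 0 0 0; 0 0 0 0 0 0"
  hand: 0

```text
t: 11.0
ee_pos: [520.8, 20.7, 238.6]
orientation: [-1.117, 1.344, -1.343]
ft_force: [-0.5, -0.1, -0.5]
width: 48.4
```

Run:
```python
from h import *
o2,s=grab('scene'); 
cv2.imwrite('pics/s6c.png',cv2.resize(s['pixels'][110:260,270:470,::-1],None,fx=4,fy=4,interpolation=2))
print(o2['ee_pos'],o2['ft_force'],o2['width'])
```

```text
[520.82924464  20.70929922 238.59034784] [-0.47745511 -0.09115757 -0.50722889] 48.43481385952094
```

View pics/s6c.png

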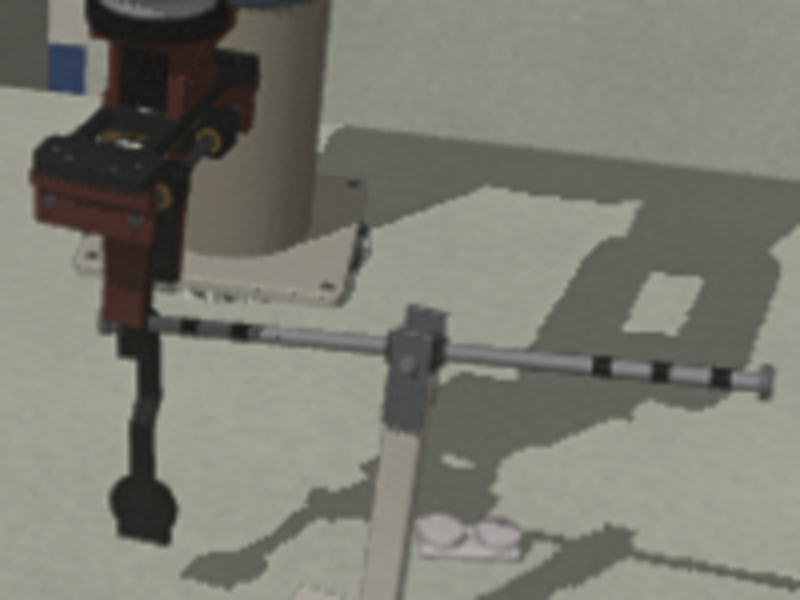

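servo_tool:
  moves: "0 0 0.03 0 0 0; 0 0 0.08 0 0 0; 0 0 0.13 0 0 0; 0 -0.03 0.165 0 0 0; 0 -0.09 0.165 0 0 1; -0.01 -0.15 0.165 0 0 2; -0.02 -0.21 0.165 0 0 3; -0.026 -0.27 0.165 0 0 4.25"
  hand: 0

```text
t: 12.05
ee_pos: [494.2, -251.1, 403.8]
orientation: [-1.155, 1.289, -1.289]
ft_force: [1.4, 1.0, -1.1]
width: 87.8
```

servo_tool:
  moves: "0 -0.05 0 0 0 0; 0 -0.07 0 0 0 0; 0 -0.076 0 0 0 0; 0 -0.076 0 0 0 0"

```text
t: 12.55
ee_pos: [495.1, -324.4, 403.5]
orientation: [-1.155, 1.29, -1.289]
ft_force: [-1.0, 0.5, 0.1]
width: 87.7
```

```bash
cat >> h.py <<'E'
def tabs(im,o):
    C=cloud(im,o); g=im['pixels'].max(2)
    m=((g<70)&(C[...,2]>195)&(C[...,2]<212)&(C[...,1]<-120)&(abs(C[...,0]-500)<28)).astype(np.uint8)
    k,l,st,ce=cv2.connectedComponentsWithStats(m)
    for i in range(1,k):
        if st[i,4]>20:
            q=C[l==i]; print(st[i],ce[i].round(1),onplane(im,[ce[i]],204,o)[0].round(1),q.mean(0).round(1),cv2.minAreaRect(q[:,:2].astype(np.float32)))
E
python3 - <<'E'
from h import *
o,im=grab('wrist'); save(im,'w7.png'); tabs(im,o); print(o['ee_pos'],R.from_rotvec(o['orientation']).as_matrix().round(3)[:,2])
o2,s=grab('scene'); 
cv2.imwrite('pics/s7c.png',cv2.resize(s['pixels'][140:290,270:470,::-1],None,fx=4,fy=4,interpolation=2))
np.save('s7.npy',s,allow_pickle=True)
t=ctrl.get_image('top'); np.save('t7.npy',t,allow_pickle=True)
cv2.imwrite('pics/t7c.png',cv2.resize(t['pixels'][180:260,60:280,::-1],None,fx=3.6,fy=3.6,interpolation=2))
E
```

```text
[272 139  11  15 159] [277.1 145.8] [ 502.8 -278.9  204. ] [ 502.8 -278.9  203.7] ((502.7237548828125, -279.2644958496094), (15.838444709777832, 11.393685340881348), 83.6257095336914)
[273 206  10  14 125] [277.  212.3] [ 494.4 -356.8  204. ] [ 494.4 -357.   203.3] ((494.8996887207031, -358.0871887207031), (15.470586776733398, 10.963422775268555), 83.71123504638672)
[ 495.06473373 -324.35672433  403.49570128] [ 0.994 -0.109 -0.   ]
```

View pics/w7.png

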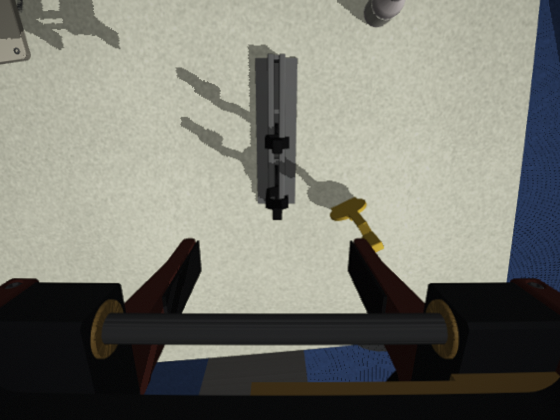

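View pics/s7c.png

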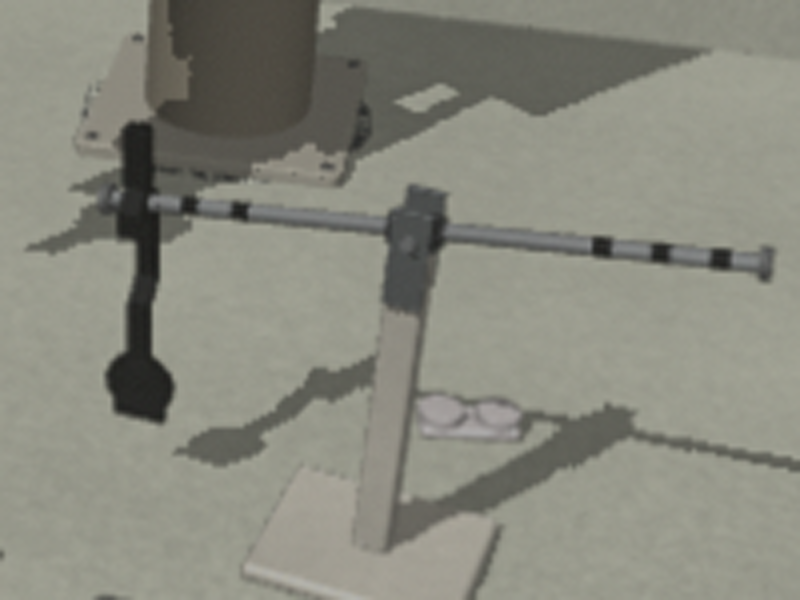

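View pics/t7c.png

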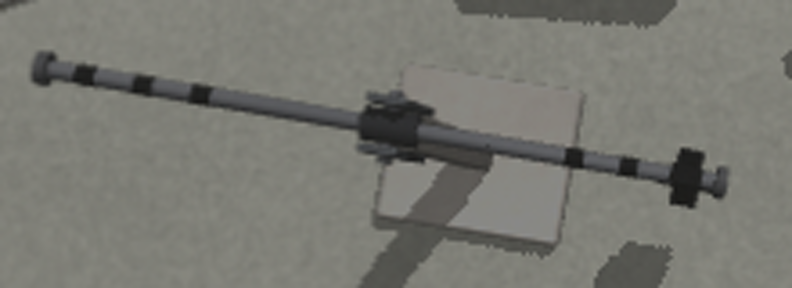

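The first small paddle hangs on the right outer band: it is at (687,178) in the top crop and the band should be at about 684. The wrist view shows the large tab at (277,212). The yellow one at (350,210) is well clear of the jaws in y.

Run:
```python
from h import *
t=np.load('top0.npy',allow_pickle=True).item(); C=cloud(t)
p=t['pixels'].astype(int); m=(p[...,0]>90)&(p[...,2]<60)&(p[...,1]>60)
q=C[m]; q=q[(q[:,1]<-200)&(q[:,0]>300)]; print(len(q),q.min(0),q.max(0)); 
h=q[q[:,2]>120]; print('high',h.min(0),h.max(0))
```

```text
64 [ 594.89065337 -521.61275328    0.62330873] [ 641.42564599 -401.41945566  200.19501723]
high [ 604.56768526 -423.39121073  155.17979469] [ 620.77428806 -405.63615032  200.19501723]
```

servo_tool:
  moves: "-0.0005 -0.0335 -0.04 0 0 0; -0.0005 -0.0335 -0.09 0 0 0; -0.0005 -0.0335 -0.13 0 0 0; -0.0005 -0.0335 -0.165 0 0 0; -0.0005 -0.0335 -0.19 0 0 0; -0.0005 -0.0335 -0.207 0 0 0; -0.0005 -0.0335 -0.214 0 0 0; -0.0005 -0.0335 -0.214 0 0 0"
  hand: 0

```text
t: 13.7
ee_pos: [494.7, -358.7, 189.9]
orientation: [-1.155, 1.289, -1.29]
ft_force: [0.1, 0.8, -0.3]
width: 87.8
```

servo_tool:
  moves: "0 0 0 0 0 0; 0 0 0 0 0 0; 0 0 0 0 0 0; 0 0 0 0 0 0; 0 0 0 0 0 0; 0 0 0 0 0 0; 0 0 0 0 0 0; 0 0 0 0 0 0"
  hand: 255

```text
t: 14.7
ee_pos: [494.4, -358.8, 189.6]
orientation: [-1.155, 1.29, -1.29]
ft_force: [0.2, 0.8, -0.6]
width: 11.7
```

servo_tool:
  moves: "0 0 0 0 0 0; 0 0 0 0 0 0"

```text
t: 14.95
ee_pos: [494.4, -358.8, 189.6]
orientation: [-1.155, 1.29, -1.29]
ft_force: [1.0, 0.4, -0.4]
width: 11.8
```

Run:
```python
from h import *
t=np.load('t7.npy',allow_pickle=True).item(); s=np.load('s7.npy',allow_pickle=True).item()
c,d=0,0
for n,im in (('t',t),('s',s)):
    C=cloud(im); 
    m=(C[...,1]>150)&(C[...,1]<380)&(C[...,0]>500)&(C[...,0]<620)&(C[...,2]>195)
    g=im['pixels'].max(2); mm=(m&(g<(45 if n=='t' else 50))).astype(np.uint8)
    k,l,st,ce=cv2.connectedComponentsWithStats(mm)
    for i in range(1,k):
        if st[i,4]>5: print(n,st[i,4],ce[i].round(1),C[l==i].mean(0).round(1))
    q=C[m]; q=q[q[:,1]>220]; A=np.c_[q[:,1]-179,np.ones(len(q))]; print('slope z/y',np.linalg.lstsq(A,q[:,2],rcond=None)[0],np.linalg.lstsq(A,q[:,0],rcond=None)[0])
```

```text
t 25 [ 82.9 200.9] [578.5 332.4 258.6]
t 20 [ 99.  203.5] [573.2 303.2 254.6]
t 22 [115.  206.2] [567.9 274.3 249.7]
t 48 [169.8 210.8] [558.1 173.6 232.9]
t 59 [167.7 217.6] [544.5 176.6 236.9]
t 17 [173.6 222.9] [535.1 170.  219. ]
slope z/y [1.57517058e-01 2.34044534e+02] [1.91138378e-01 5.50435636e+02]
s 13 [378.5 198.2] [561.8 188.  232. ]
s 12 [419.9 201.4] [574.  273.2 244.9]
s 13 [434.6 202.8] [579.5 302.3 249.7]
s 12 [449.9 204.4] [584.8 332.2 253.7]
slope z/y [1.51872575e-01 2.30175060e+02] [1.92673005e-01 5.55230297e+02]
```

Gripped at 11.8 mm. The measured tilt is about +0.155 rad, so the left middle band should be at (573.5, 304.5, 250). I'm lifting and carrying along the robot side of the bar.

servo_tool:
  moves: "0 0 0.02 0 0 0; 0 0 0.05 0 0 0; 0 0 0.09 0 0 0; -0.01 0.02 0.120 0 0 0; -0.02 0.06 0.129 0 0 -1; -0.03 0.11 0.129 0 0 -2; -0.03 0.16 0.129 0 0 -3; -0.03 0.21 0.129 0 0 -4.25"

```text
t: 15.95
ee_pos: [463.9, -147.3, 318.6]
orientation: [-1.116, 1.344, -1.344]
ft_force: [1.4, -0.2, -1.8]
width: 11.6
```

servo_tool:
  moves: "0 0.05 0 0 0 0; 0 0.10 0 0 0 0; 0 0.15 0 0 0 0; 0 0.20 0 0 0 0; 0 0.25 0 0 0 0; 0.005 0.30 0 0 0 0; 0.015 0.34 0 0 0 0; 0.025 0.38 0 0 0 0"

```text
t: 16.95
ee_pos: [489.3, 232.7, 318.5]
orientation: [-1.117, 1.343, -1.343]
ft_force: [0.8, -0.4, -1.1]
width: 12.0
```

servo_tool:
  moves: "0.015 0.035 0 0 0 0; 0.027 0.063 0 0 0 0; 0.033 0.076 0 0 0 0; 0.035 0.080 0 0 0 0; 0.035 0.080 0 0 0 0; 0.035 0.080 0 0 0 0"

```text
t: 17.7
ee_pos: [524.2, 310.3, 318.7]
orientation: [-1.116, 1.344, -1.344]
ft_force: [0.4, 0.6, -1.2]
width: 11.8
```

Run:
```python
from h import *
o,im=grab('wrist'); save(im,'w8.png'); np.save('w8.npy',[o,im],allow_pickle=True)
o2,s=grab('scene'); 
cv2.imwrite('pics/s8c.png',cv2.resize(s['pixels'][110:300,270:500,::-1],None,fx=3.4,fy=3.1,interpolation=2))
print(o['ee_pos'],o['ft_force'],o['width'],R.from_rotvec(o['orientation']).as_matrix().round(3)[:,2])
P=[[568.4,277,246],[573.5,304.5,250],[578.9,333,255]]; print(proj(im,P,o))
for t in (30,40): bands(im,(20,240,300,400),o,z=250,th=t)
```

```text
[524.22091258 310.33288427 318.74293174] [ 0.41585843  0.64451758 -1.21529277] 11.777205875259499 [ 0.983 -0.184 -0.   ]
[[337.87227206 252.59376925]
 [341.22171849 220.82114632]
 [345.48374367 184.35536137]]
[340 179  15  14 165] [346.6 186.2] [580.6 330.1 250. ]
[337 217  13  14 136] [342.3 224. ] [574.  301.8 250. ]
[338 150   4   9  28] [339.6 154.6] [578.4 353.6 250. ]
[340 177  15  17 177] [346.5 186. ] [580.5 330.3 250. ]
[336 215  14  16 149] [342.2 224. ] [573.9 301.9 250. ]
[383 231  16   9  56] [387.6 234.7] [606.9 286.9 250. ]
```

View pics/w8.png

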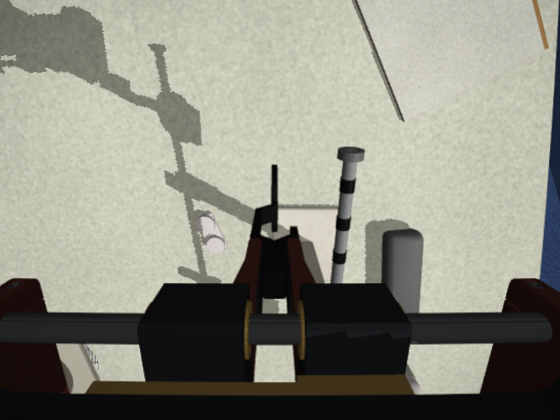

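View pics/s8c.png

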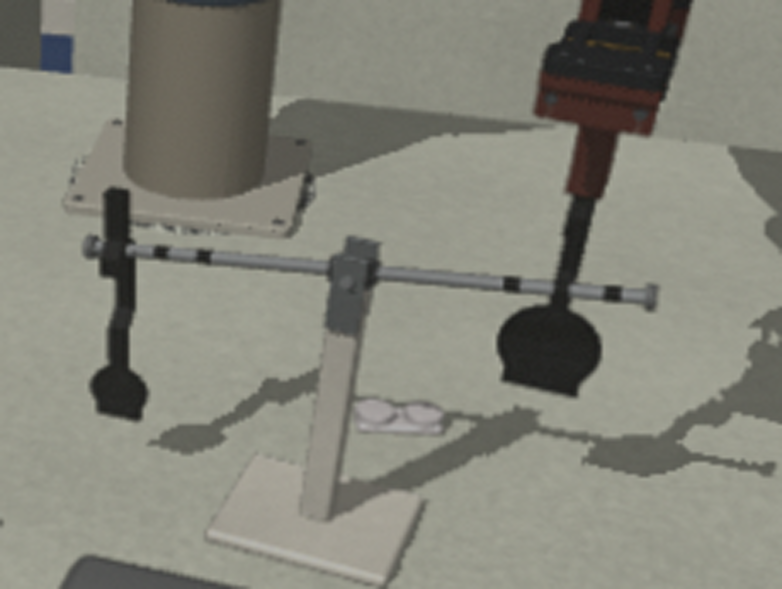

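servo_tool:
  moves: "0.012 -0.002 0 0 0 0; 0.025 -0.004 0 0 0 0; 0.038 -0.006 0 0 0 0; 0.047 -0.008 0 0 0 0; 0.0495 -0.0085 0 0 0 0; 0.0495 -0.0085 -0.006 0 0 0; 0.0495 -0.0085 -0.014 0 0 0; 0.0495 -0.0085 -0.020 0 0 0"

```text
t: 18.8
ee_pos: [573.4, 302.7, 297.7]
orientation: [-1.118, 1.344, -1.343]
ft_force: [-0.3, -0.5, -0.8]
width: 11.8
```

Run:
```python
from h import *
o,im=grab('wrist'); save(im,'w9.png'); np.save('w9.npy',[o,im],allow_pickle=True)
o2,s=grab('scene'); 
cv2.imwrite('pics/s9c.png',cv2.resize(s['pixels'][110:300,270:500,::-1],None,fx=3.4,fy=3.1,interpolation=2))
print(o['ee_pos'],o['ft_force'],o['width'])
```

```text
[573.36997815 302.70546102 297.74250108] [-0.25781857 -0.45690674 -0.80323072] 11.831835638498225
```

View pics/w9.png

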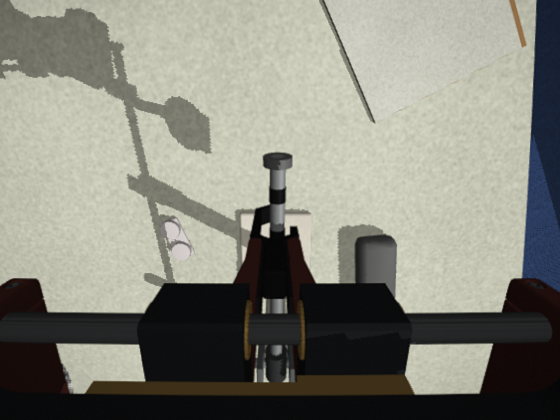

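View pics/s9c.png

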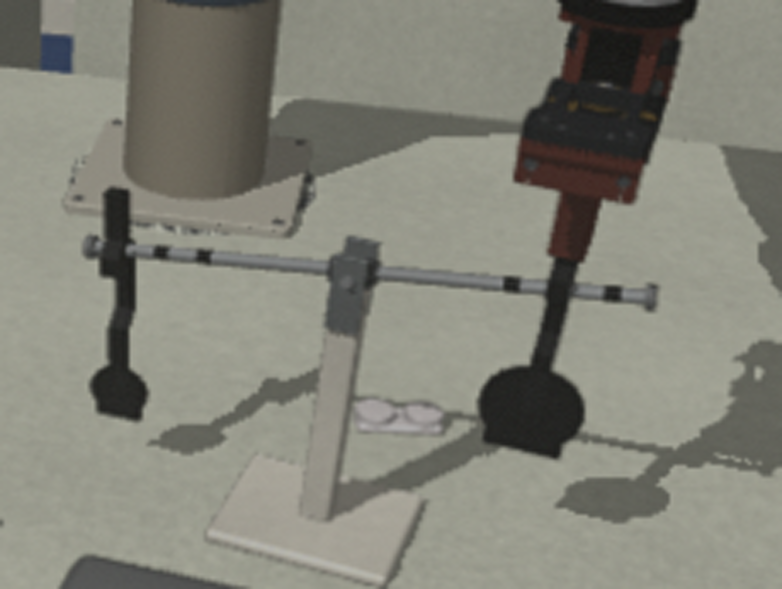

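The bar is centred in the jaws (wrist column 278). In the scene crop the hook is at x=561 and the midpoint of the inner and outer bands is about 562. I'm lowering slowly and following the bar down.

servo_tool:
  moves: "0 0 -0.005 0 0 0; 0 0 -0.010 0 0 0; 0 0 -0.013 0 0 0; 0 0 -0.016 0 0 0; 0 0 -0.019 0 0 0; 0 0 -0.022 0 0 0; 0 0 -0.025 0 0 0; 0 0 -0.028 0 0 0"

```text
t: 19.9
ee_pos: [574.1, 302.8, 270.5]
orientation: [-1.116, 1.343, -1.343]
ft_force: [0.4, 0.1, 0.2]
width: 11.7
```

servo_tool:
  moves: "0 0 -0.003 0 0 0; 0 0 -0.006 0 0 0; 0 0 -0.009 0 0 0; 0 0 -0.012 0 0 0; 0 0 -0.014 0 0 0; 0 0 -0.016 0 0 0; 0 0 -0.017 0 0 0; 0 0 -0.017 0 0 0"

```text
t: 20.9
ee_pos: [574.0, 302.6, 253.5]
orientation: [-1.117, 1.343, -1.344]
ft_force: [1.4, -0.8, 0.2]
width: 11.6
```

Run:
```python
from h import *
o2,s=grab('scene'); 
cv2.imwrite('pics/s10c.png',cv2.resize(s['pixels'][110:300,270:500,::-1],None,fx=3.4,fy=3.1,interpolation=2))
print(o2['ee_pos'],o2['ft_force'],o2['width'])
```

```text
[573.95667676 302.5927524  253.53491856] [ 1.36774816 -0.79159616  0.18781422] 11.61350078285584
```

View pics/s10c.png

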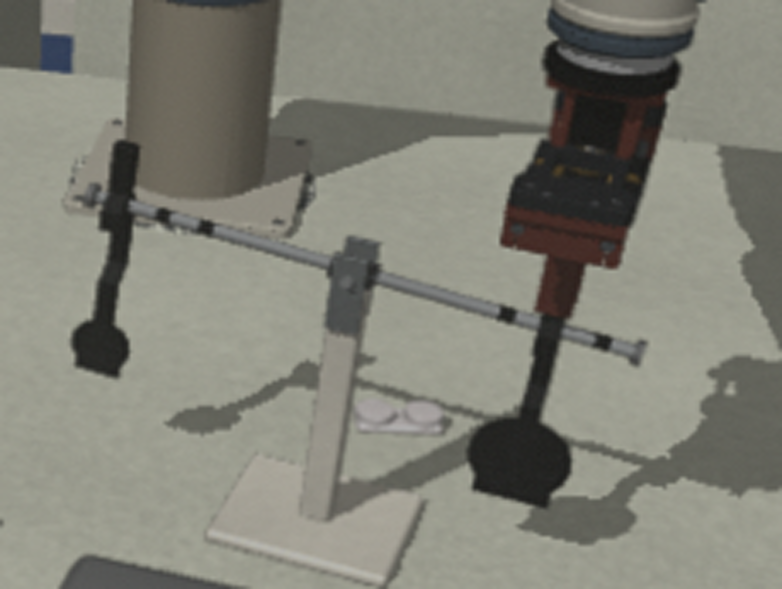

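servo_tool:
  moves: "0 0 -0.001 0 0 0; 0 0 -0.002 0 0 0; 0 0 -0.0025 0 0 0; 0 0 -0.0025 0 0 0"

```text
t: 21.45
ee_pos: [573.9, 302.6, 251.0]
orientation: [-1.117, 1.343, -1.344]
ft_force: [1.6, -1.9, 0.6]
width: 12.0
```

servo_tool:
  moves: "0 0 0 0 0 0; 0 0 0 0 0 0; 0 0 0 0 0 0; 0 0 0 0 0 0; 0 0 0.01 0 0 0; 0 0 0.03 0 0 0; 0 0 0.06 0 0 0; 0 0 0.1 0 0 0"
  hand: 0

```text
t: 22.45
ee_pos: [573.7, 302.6, 353.0]
orientation: [-1.117, 1.344, -1.343]
ft_force: [-0.5, 1.2, -0.2]
width: 86.8
```

Run:
```python
from h import *
o2,s=grab('scene'); 
cv2.imwrite('pics/s11c.png',cv2.resize(s['pixels'][110:300,270:500,::-1],None,fx=3.4,fy=3.1,interpolation=2))
print(o2['ee_pos'],o2['ft_force'],o2['width'])
```

```text
[573.70933381 302.62846956 352.9857847 ] [-0.52726783  1.21860534 -0.16102738] 86.84764321133567
```

View pics/s11c.png

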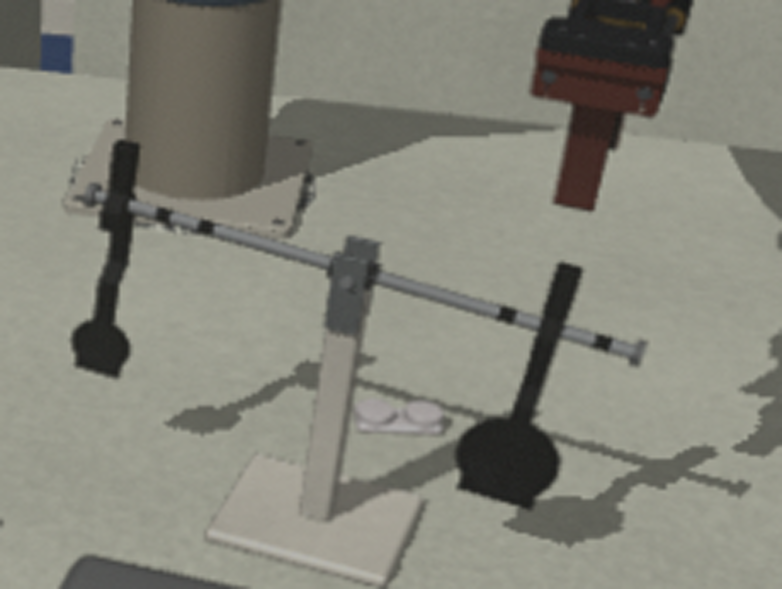

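Both paddles hang steady with a net left-down tilt of about 0.1. Next is the second small paddle.

servo_tool:
  moves: "0 -0.03 0.04 0 0 0; -0.01 -0.09 0.05 0 0 0; -0.02 -0.15 0.05 0 0 0; -0.03 -0.21 0.05 0 0 1; -0.04 -0.27 0.05 0 0 2; -0.05 -0.33 0.05 0 0 3; -0.06 -0.39 0.05 0 0 4.25; -0.07 -0.45 0.05 0 0 4.25"

```text
t: 23.5
ee_pos: [503.5, -149.2, 403.0]
orientation: [-1.154, 1.287, -1.291]
ft_force: [0.7, -0.1, -0.1]
width: 87.9
```

servo_tool:
  moves: "0 -0.05 0 0 0 0; 0 -0.08 0 0 0 0; 0 -0.093 0 0 0 0; 0 -0.1 0 0 0 0; 0 -0.1 0 0 0 0; 0 -0.1 0 0 0 0"

```text
t: 24.25
ee_pos: [504.1, -246.3, 401.2]
orientation: [-1.156, 1.289, -1.289]
ft_force: [-0.1, -0.5, 1.0]
width: 87.7
```

Run:
```python
from h import *
o,im=grab('wrist'); save(im,'w12.png'); tabs(im,o); print(o['ee_pos'],R.from_rotvec(o['orientation']).as_matrix().round(3)[:,2])
s=ctrl.get_image('scene'); t=ctrl.get_image('top'); np.save('s12.npy',s,allow_pickle=True); np.save('t12.npy',t,allow_pickle=True)
cv2.imwrite('pics/t12c.png',cv2.resize(t['pixels'][180:260,60:280,::-1],None,fx=3.6,fy=3.6,interpolation=2))
for n,im in (('t',t),('s',s)):
    C=cloud(im); g=im['pixels'].max(2)
    m=(C[...,1]>-10)&(C[...,1]<380)&(C[...,0]>490)&(C[...,0]<620)&(C[...,2]>195)
    mm=(m&(g<(45 if n=='t' else 50))).astype(np.uint8)
    k,l,st,ce=cv2.connectedComponentsWithStats(mm)
    for i in range(1,k):
        if st[i,4]>5: print(n,st[i,4],ce[i].round(1),C[l==i].mean(0).round(1))
    q=C[m]; q=q[(q[:,1]>95)&(q[:,1]<280)&(abs(q[:,1]-180)>25)]; A=np.c_[q[:,1]-179,np.ones(len(q))]; print('slope z/y',np.linalg.lstsq(A,q[:,2],rcond=None)[0],np.linalg.lstsq(A,q[:,0],rcond=None)[0])
```

```text
[272 205  10  15 143] [276.5 211.9] [ 502.9 -277.5  204. ] [ 502.9 -277.8  203.2] ((502.8040466308594, -278.9460144042969), (16.8095703125, 10.81318187713623), 83.8440170288086)
[ 504.05023324 -246.31796525  401.20910366] [ 0.994 -0.108  0.   ]
t 179 [103.2 204.9] [572.2 301.9 238.9]
t 21 [119.3 207.8] [567.3 275.8 225.9]
t 35 [169.1 211.3] [557.1 175.  232.7]
t 38 [167.8 218.1] [543.6 176.5 236.4]
t 22 [217.2 222.9] [531.2  79.8 244.1]
t 137 [248.5 228.3] [518.   18.4 267.5]
t 9 [174.4 223.1] [535.1 169.9 213.2]
t 22 [232.1 225.2] [525.9  51.2 246.7]
slope z/y [-9.14255511e-02  2.34161882e+02] [1.90265159e-01 5.50489814e+02]
s 234 [305.2 172.9] [525.4  20.  250. ]
s 11 [317.5 179.2] [532.2  49.7 242.3]
s 15 [330.1 183. ] [536.3  78.9 239.1]
s 185 [433.1 209.9] [583.3 301.8 234.3]
s 14 [378.5 198.4] [562.1 188.  231.7]
s 13 [418.6 211.1] [574.  274.4 221.3]
s 11 [446.9 220.3] [584.2 333.6 214.9]
slope z/y [-9.08440008e-02  2.29428697e+02] [1.93786537e-01 5.55259610e+02]
```

View pics/t12c.png

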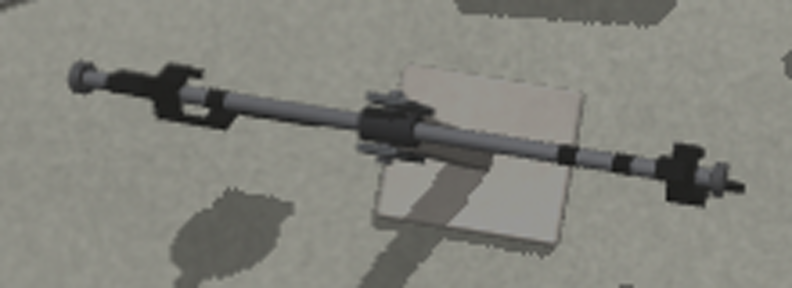

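Tilt is −0.091 and both hooks are on their bands. The tab for the second small paddle is at (502.9, −278.4), so I'm grasping it.

servo_tool:
  moves: "-0.001 -0.032 -0.04 0 0 0; -0.001 -0.032 -0.09 0 0 0; -0.001 -0.032 -0.13 0 0 0; -0.001 -0.032 -0.165 0 0 0; -0.001 -0.032 -0.19 0 0 0; -0.001 -0.032 -0.206 0 0 0; -0.001 -0.032 -0.212 0 0 0; -0.001 -0.032 -0.212 0 0 0"
  hand: 0

```text
t: 25.4
ee_pos: [503.2, -279.3, 189.4]
orientation: [-1.155, 1.289, -1.29]
ft_force: [-0.4, 0.4, 0.7]
width: 87.8
```

servo_tool:
  moves: "0 0 0 0 0 0; 0 0 0 0 0 0; 0 0 0 0 0 0; 0 0 0 0 0 0; 0 0 0 0 0 0; 0 0 0 0 0 0; 0 0 0 0 0 0; 0 0 0 0 0 0"
  hand: 255

```text
t: 26.4
ee_pos: [502.9, -279.3, 189.1]
orientation: [-1.155, 1.29, -1.29]
ft_force: [0.3, 0.2, -0.9]
width: 11.9
```

servo_tool:
  moves: "0 0 0 0 0 0; 0 0 0 0 0 0"

```text
t: 26.65
ee_pos: [502.9, -279.3, 189.1]
orientation: [-1.155, 1.29, -1.29]
ft_force: [-1.1, -0.2, 0.3]
width: 11.6
```

servo_tool:
  moves: "0 0 0.02 0 0 0; 0 0 0.05 0 0 0; 0 0 0.09 0 0 0; -0.01 0.02 0.116 0 0 0; -0.025 0.06 0.116 0 0 -1; -0.035 0.11 0.116 0 0 -2; -0.041 0.16 0.116 0 0 -3; -0.041 0.21 0.116 0 0 -4.25"

```text
t: 27.65
ee_pos: [461.2, -67.9, 305.2]
orientation: [-1.116, 1.344, -1.345]
ft_force: [1.9, -0.1, -0.9]
width: 11.9
```

servo_tool:
  moves: "0 0.04 0 0 0 0; 0 0.08 0 0 0 0; 0.003 0.11 0 0 0 0; 0.013 0.14 0 0 0 0; 0.019 0.155 0 0 0 0; 0.0205 0.158 0 0 0 0; 0.0205 0.158 0 0 0 0; 0.0205 0.158 0 0 0 0"

```text
t: 28.65
ee_pos: [482.2, 87.9, 305.0]
orientation: [-1.116, 1.344, -1.344]
ft_force: [0.2, 0.4, -0.8]
width: 11.7
```

Run:
```python
from h import *
o,im=grab('wrist'); save(im,'w13.png')
o2,s=grab('scene'); 
cv2.imwrite('pics/s13c.png',cv2.resize(s['pixels'][110:300,270:500,::-1],None,fx=3.4,fy=3.1,interpolation=2))
print(o['ee_pos'],o['ft_force'],o['width'],R.from_rotvec(o['orientation']).as_matrix().round(3)[:,2])
print(proj(im,[[531.5,80.5,239]],o))
bands(im,(20,255,320,400),o,z=239,th=35)
```

```text
[482.20125289  87.9136102  305.03762291] [ 0.21730016  0.42263368 -0.81171204] 11.658380542516168 [ 0.983 -0.184 -0.   ]
[[342.30787726 224.01487664]]
[336  56  11  50 273] [342.1  82.3] [543.3 177.8 239. ]
[360  57  17  43 443] [367.5  79. ] [559.7 176.8 239. ]
[320  64  13  37 252] [326.2  84.7] [532.9 178.2 239. ]
[337 220  14  14 152] [343.2 227. ] [531.8  78.  239. ]
[320 227   7  28 100] [321.6 243.5] [514.2  67.8 239. ]
```

View pics/w13.png

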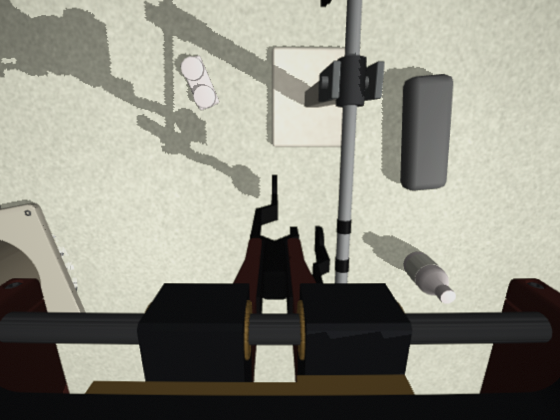

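View pics/s13c.png

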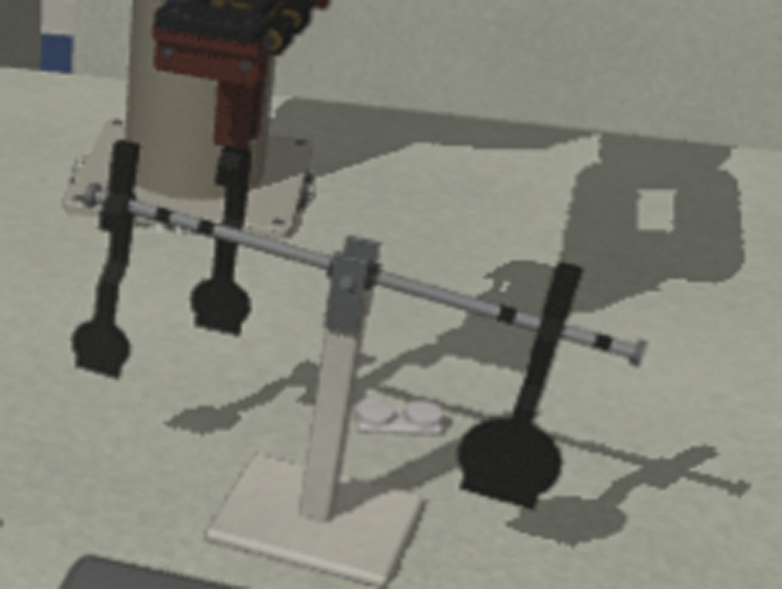

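servo_tool:
  moves: "0.012 -0.002 0 0 0 0; 0.025 -0.004 0 0 0 0; 0.038 -0.007 0 0 0 0; 0.047 -0.009 0 0 0 0; 0.0495 -0.0093 0 0 0 0; 0.0495 -0.0093 -0.006 0 0 0; 0.0495 -0.0093 -0.014 0 0 0; 0.0495 -0.0093 -0.020 0 0 0"

```text
t: 29.75
ee_pos: [531.4, 79.5, 284.3]
orientation: [-1.117, 1.344, -1.343]
ft_force: [0.0, 0.1, -0.7]
width: 12.0
```

Run:
```python
from h import *
o,im=grab('wrist'); save(im,'w14.png')
o2,s=grab('scene'); 
cv2.imwrite('pics/s14c.png',cv2.resize(s['pixels'][110:300,270:500,::-1],None,fx=3.4,fy=3.1,interpolation=2))
print(o['ee_pos'],o['ft_force'],o['width'])
```

```text
[531.35969315  79.45940041 284.30950571] [ 0.01698685  0.09565691 -0.65811461] 12.013015914780688
```

View pics/w14.png

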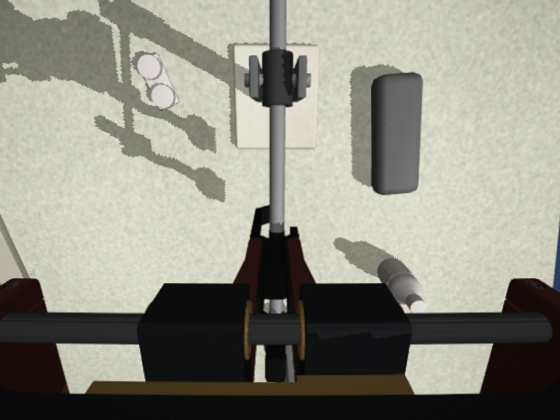

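View pics/s14c.png

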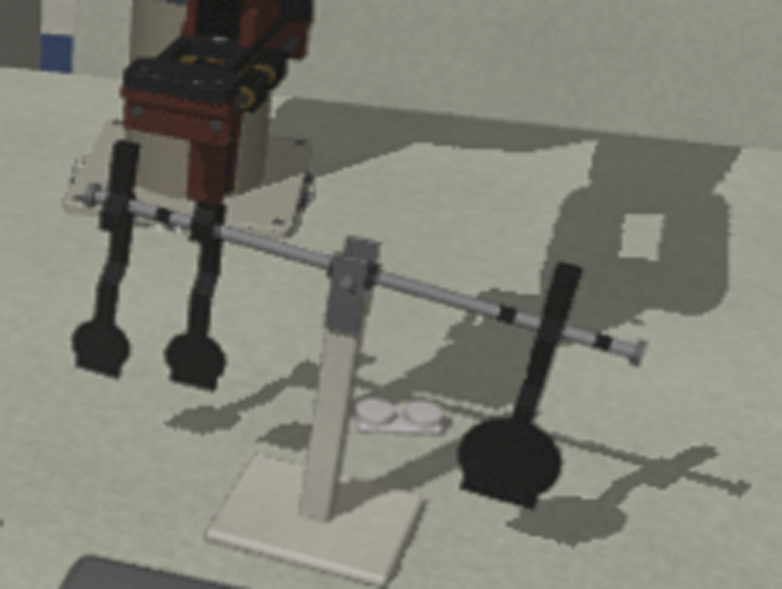

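The hook sits over the inner band, at x=206 in the scene crop where the band was before. I'm lowering.

servo_tool:
  moves: "0 0 -0.005 0 0 0; 0 0 -0.009 0 0 0; 0 0 -0.012 0 0 0; 0 0 -0.014 0 0 0; 0 0 -0.016 0 0 0; 0 0 -0.018 0 0 0; 0 0 -0.019 0 0 0; 0 0 -0.020 0 0 0"

```text
t: 30.85
ee_pos: [532.0, 79.4, 265.2]
orientation: [-1.116, 1.343, -1.344]
ft_force: [0.4, -0.8, 0.2]
width: 11.8
```

servo_tool:
  moves: "0 0 -0.001 0 0 0; 0 0 -0.001 0 0 0; 0 0 -0.001 0 0 0; 0 0 -0.001 0 0 0"

```text
t: 31.35
ee_pos: [532.0, 79.4, 264.2]
orientation: [-1.116, 1.343, -1.344]
ft_force: [0.9, -0.1, -0.7]
width: 11.7
```

Run:
```python
from h import *
o2,s=grab('scene'); 
cv2.imwrite('pics/s15c.png',cv2.resize(s['pixels'][110:300,270:500,::-1],None,fx=3.4,fy=3.1,interpolation=2))
print(o2['ee_pos'],o2['ft_force'],o2['width'])
```

```text
[532.00908886  79.42278219 264.16226334] [ 0.9211574 -0.1068042 -0.6555478] 11.720821805897042
```

View pics/s15c.png

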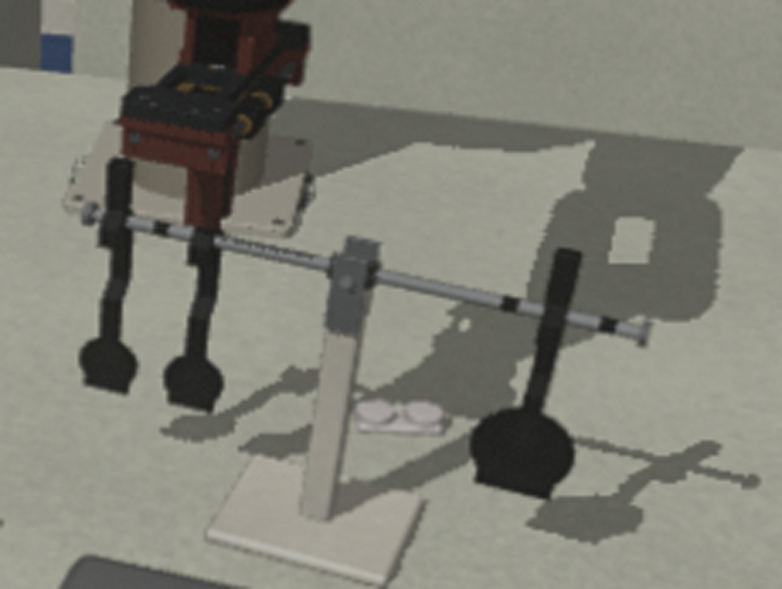

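Nearly level. I'm releasing after 1 mm more.

servo_tool:
  moves: "0 0 -0.001 0 0 0; 0 0 -0.001 0 0 0; 0 0 -0.001 0 0 0"

```text
t: 31.78
ee_pos: [532.0, 79.5, 263.1]
orientation: [-1.116, 1.343, -1.343]
ft_force: [0.9, -0.7, 0.2]
width: 11.9
```

servo_tool:
  moves: "0 0 0 0 0 0; 0 0 0 0 0 0; 0 0 0 0 0 0; 0 0 0 0 0 0; 0 0 0.01 0 0 0; 0 0 0.03 0 0 0; 0 0 0.06 0 0 0; 0 0 0.1 0 0 0"
  hand: 0

```text
t: 32.78
ee_pos: [531.4, 79.4, 364.1]
orientation: [-1.118, 1.344, -1.343]
ft_force: [-0.1, 0.0, 0.9]
width: 86.4
```

servo_tool:
  moves: "0 -0.05 0.03 0 0 0; 0 -0.1 0.03 0 0 0; 0 -0.15 0.03 0 0 0; 0 -0.2 0.03 0 0 0; 0 -0.2 0.03 0 0 0; 0 -0.2 0.03 0 0 0; 0 -0.2 0.03 0 0 0; 0 -0.2 0.03 0 0 0"

```text
t: 33.78
ee_pos: [532.0, -119.5, 393.2]
orientation: [-1.117, 1.342, -1.342]
ft_force: [-0.2, 0.4, -0.5]
width: 87.9
```

servo_tool:
  moves: "0 0 0 0 0 0; 0 0 0 0 0 0; 0 0 0 0 0 0; 0 0 0 0 0 0; 0 0 0 0 0 0; 0 0 0 0 0 0; 0 0 0 0 0 0; 0 0 0 0 0 0"

```text
t: 34.78
ee_pos: [531.9, -120.6, 393.1]
orientation: [-1.116, 1.344, -1.343]
ft_force: [0.3, -0.3, 0.2]
width: 87.7
```

```bash
cat > chk.py <<'E'
from h import *
import sys
o,s=grab('scene'); t=ctrl.get_image('top'); k0=sys.argv[1]
print(o['t'],o['ee_pos'],o['ft_force'])
save(s,f's{k0}.png'); cv2.imwrite(f'pics/s{k0}c.png',cv2.resize(s['pixels'][110:300,270:500,::-1],None,fx=3.4,fy=3.1,interpolation=2))
cv2.imwrite(f'pics/t{k0}c.png',cv2.resize(t['pixels'][140:300,60:320,::-1],None,fx=3,fy=3,interpolation=2))
for n,im in (('t',t),('s',s)):
    C=cloud(im); g=im['pixels'].max(2)
    m=(C[...,1]>-10)&(C[...,1]<380)&(C[...,0]>490)&(C[...,0]<620)&(C[...,2]>195)
    mm=(m&(g<(45 if n=='t' else 50))).astype(np.uint8)
    k,l,st,ce=cv2.connectedComponentsWithStats(mm)
    for i in range(1,k):
        if st[i,4]>5: print(n,st[i,4],ce[i].round(1),C[l==i].mean(0).round(1))
    q=C[m]; q=q[(q[:,1]>95)&(q[:,1]<280)&(abs(q[:,1]-180)>25)]; A=np.c_[q[:,1]-179,np.ones(len(q))]; print('slope z/y',np.linalg.lstsq(A,q[:,2],rcond=None)[0])
E
python3 chk.py 16
```

```text
34.775 [ 531.9066084  -120.59121429  393.09937897] [ 0.32718642 -0.34488991  0.22292034]
t 192 [100.8 204.4] [572.1 302.5 248. ]
t 21 [117.4 207.2] [567.5 276.2 234.2]
t 22 [168.2 211.1] [557.2 176.1 235.3]
t 33 [168.3 218.2] [543.2 175.7 236.5]
t 134 [217.6 223.3] [529.7  77.5 253.6]
t 118 [249.7 228.6] [518.1  17.2 255.3]
t 6 [174.2 223.2] [534.9 170.2 214.4]
t 21 [233.3 226. ] [525.1  50.1 235.1]
slope z/y [-2.75631729e-04  2.34055594e+02]
s 200 [304.4 176.5] [526.9  18.9 241.5]
s 212 [330.5 182.1] [538.8  79.9 242.6]
s 11 [317.1 183.4] [531.4  49.2 231.1]
s 194 [433.8 205.7] [583.5 301.4 244.7]
s 13 [378.5 198.5] [562.1 188.1 231.4]
s 14 [419.3 207.5] [573.3 274.3 229.8]
s 14 [448.7 214.5] [584.7 334.4 229.6]
slope z/y [-2.43081799e-03  2.29711876e+02]
```

View pics/s16c.png

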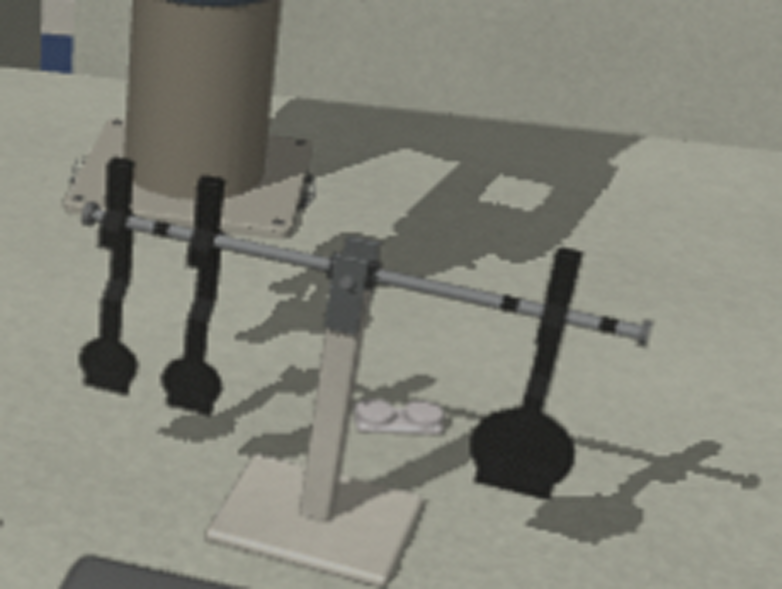

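View pics/t16c.png

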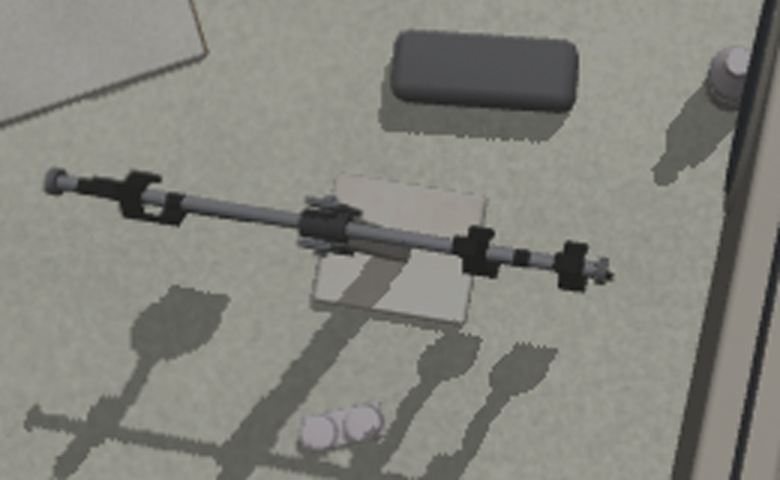

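Run:
```python
from h import *
a=ctrl.get_image('scene')['pixels'].astype(int)
b=cv2.imread('pics/s16.png')[:,:,::-1].astype(int)
d=np.abs(a-b).max(2)[110:300,270:500]; print('moved px',(d>40).sum(), ctrl.get_obs()['t'])
s0=np.load('scene0.npy',allow_pickle=True).item()['pixels'].astype(int)
for n,(r0,r1,c0,c1) in dict(bottle=(258,300,218,248),case=(288,330,284,360)).items(): print(n,(np.abs(a-s0).max(2)[r0:r1,c0:c1]>40).sum())
l=np.load('top0.npy',allow_pickle=True).item()['pixels'].astype(int); t=ctrl.get_image('top')['pixels'].astype(int)
print('lens',(np.abs(t-l).max(2)[274:294,158:190]>60).sum())
print(ctrl.close_job())
```

```text
moved px 0 34.925
bottle 0
case 0
lens 0
the job is handed in; nothing more can be done
None
```

All three paddles are hanging on the bar, and I handed the job in at about 35 s of the 72 s allowed.

**Order:** the first small paddle went on the right outer band, then the large one on the left middle band. The second small one went on the right inner band.

**Tilt:** I measured about 0.155 rad after the first paddle, then about −0.09 with the large one added. Neither came near the 0.21 limit. I only took readings at these stops, not continuously during the moves.

**Last checks:**
- **Bar:** level to within 0.003 rad in both fixed cameras.
- **Motion:** no pixels around the bar changed between two pictures about 0.1 s apart, so everything hung still.
- **Bystanders:** the bottle, the spectacle case and the lens case show no change from the start.
- **Robot:** the gripper is open and clear of everything, and the force readings I saw stayed within about 2 N.

**Disagreements:**
- **Camera calibration:** the scene camera placed things about 5 mm further out in x than the top and wrist cameras did. I used the top and wrist cameras, which agreed to about 2 mm.
- **Band centring:** the hooks read within about 3 mm of their band centres. The large one is furthest off, roughly 3 mm towards the pivot.

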